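# Unpack the twist-lock bun carrier

## Task

Unpack the two-tier bun carrier: the clear cover is stuck, so break it loose with a short hard twist anticlockwise, turn it on until its lugs are clear of the claws, lift it off and stand it rim down on the bench beside the carrier. Then take the rest apart from the top down, emptying each tray before you lift it out: the upper tray's buns go on the wire cooling rack, then the empty upper tray on the bench, then the lower tray's buns on the rack and the empty lower tray on the bench. Everything ends standing clear of the carrier's foot, and the flour shaker and the dough scraper stay where they are.

Things in the scene. Friction and masses are not known exactly. Their poses are not given: they have to be found in the camera images.
- carrier: the carrier's foot, fixed to the bench: a round aluminium plate 214 mm across, 6 mm thick (cover and lower tray stand on it); origin at the centre of its underside, z up. Two steel claws 21 mm high at its edge, 96 to 106 mm from the centre, each from 10 degrees clockwise to 31 degrees anticlockwise of its x and -x directions; black catches behind them reach to 119 mm
- cover_lug (a point): outer end of one of the cover's two equal lugs (opposite, 18 mm wide, 98 mm from the axis), each held under a claw by a spring catch, with an end stop clockwise. Breaking loose takes 0.3 to 0.5 N m over the first 0.3 rad, then it turns easily (0.1 N m). After 0.65 to 2.5 rad anticlockwise (seen from above) the lugs are free between the claws and the cover lifts straight up
- cover_grip (a point): grip point of the clear cover: a bell 178 mm across (196 over its lugs), 114 mm high, open below, 0.3 kg, z up. On its top a solid black ridge handle, 64 mm long (this point's x), 16 wide (y), 34 high; the point is in the ridge on the axis, 138 mm above the rim, 10 below the ridge's top. At the start its x is parallel to the carrier's x. Raise it 115 mm to clear what is under it
- tray_up_grip (a point): middle of the upper tray's black knob (26 mm across, 22 high), 85 mm above the feet. Round aluminium tray 162 mm across, its underside 54, floor 58 and rim 62 mm above the feet of three thin legs (68 mm from the axis); knob 74 to 96 mm up on a 12 mm stem; 0.35 kg. At the start it stands on the lower tray's floor, feet 10 mm above the bench
- tray_low_grip (a point): middle of the lower tray's black knob (26 mm across, 22 high), 31 mm above its underside. Round aluminium tray 162 mm across without legs, floor 4 mm and rim 8 mm up, knob 20 to 42 mm up; 0.3 kg. At the start it lies on the carrier's foot, under the upper tray
- bun_u1_mid (a point): a round crusty bun, 52 mm across (full width from 7 to 28 mm up; flat base, domed top), 40 mm high, 50 g; the point is its centre, 20 mm above its base. It starts standing on the upper tray, about 46 mm from the tray's middle, one of three such places 120 degrees apart, and may be absent
- bun_u2_mid (a point): a round crusty bun, 52 mm across (full width from 7 to 28 mm up; flat base, domed top), 40 mm high, 50 g; the point is its centre, 20 mm above its base. It starts standing on the upper tray, about 46 mm from the tray's middle, one of three such places 120 degrees apart, and may be absent
- bun_u3_mid (a point): a round crusty bun, 52 mm across (full width from 7 to 28 mm up; flat base, domed top), 40 mm high, 50 g; the point is its centre, 20 mm above its base. It starts standing on the upper tray, about 46 mm from the tray's middle, one of three such places 120 degrees apart, and may be absent
- bun_l1_mid (a point): a round crusty bun, 52 mm across (full width from 7 to 28 mm up; flat base, domed top), 40 mm high, 50 g; the point is its centre, 20 mm above its base. It starts standing on the lower tray, about 46 mm from the tray's middle, one of three such places 120 degrees apart, and may be absent
- bun_l2_mid (a point): a round crusty bun, 52 mm across (full width from 7 to 28 mm up; flat base, domed top), 40 mm high, 50 g; the point is its centre, 20 mm above its base. It starts standing on the lower tray, about 46 mm from the tray's middle, one of three such places 120 degrees apart, and may be absent
- bun_l3_mid (a point): a round crusty bun, 52 mm across (full width from 7 to 28 mm up; flat base, domed top), 40 mm high, 50 g; the point is its centre, 20 mm above its base. It starts standing on the lower tray, about 46 mm from the tray's middle, one of three such places 120 degrees apart, and may be absent
- rack: wire cooling rack, fixed to the bench: 180 mm (its x) by 250 mm (its y), top 25 mm above the bench; origin at the centre of its underside. Room for six buns
- shaker: bystander: aluminium flour shaker, 63 mm across, 97 mm high, origin at the centre of its underside
- scraper: bystander: dough scraper lying flat, steel blade 100 by 150 mm with a wooden handle 20 mm thick along its edge at -x, parallel to y; origin under the middle of the blade
Mind the look-alikes: they are no part of the job. Leave any purple look-alike of the part that bears cover_lug alone.

How it is judged:
By the outcome, as a careful person would: the job done as asked, in the order asked, and still so for the second after the job is handed in, with the robot touching nothing.
Of bun_u1, bun_u2, bun_u3 only 2 to 3 are there at a start; the rules pass over those that are not, and their reading is None.
Of bun_l1, bun_l2, bun_l3 only 1 to 3 are there at a start; the rules pass over those that are not, and their reading is None.
At some moment in a run one of bun_l1, bun_l2, bun_l3 may be knocked a few centimetres aside while the robot is not near it.
It also fails if it takes over 210 s, if anything falls off the work surface, if the arm or the gripper's body presses on something with over 40 N, if the wrist force passes 120 N, or if a joint passes its speed limit or range.

## Robot

A 7-joint arm with a two-finger parallel gripper is mounted at the origin on the work surface. World frame = base frame: x ahead of the robot, y to its left, z up, the work surface at z = 0. Lengths are in m, angles in rad, forces in N, time in s.
With the tool pointing down it reaches from about 0.4 to 0.85 m from the base axis. Payload 10.4 kg.
Tool frame: the origin (TCP) lies at the very end of the fingers, on their centre line; the grasp point (between the pads) lies manip.grasp_offset behind it (manip.grasp_offset is the distance from the TCP to the grasp point, in m); z points along the fingers, x is the direction in which the jaws open and shut, and the axes are right-handed (so a half turn about z gives the same grasp; the last joint's range is limited). The gripper opens to 85 mm and grips with 20 to 120 N. Pads are 22 mm wide; open, the fingers measure 114 mm over their backs; the gripper's body (76 mm by 85 mm) begins 54 mm behind the grasp point. The pads swing forward as they close: fully open they stand 13 mm farther back than shut.
Start: joints at [-1.213, 0.332, -0.065, 1.46, 0.022, 1.35, -0.088], TCP at [0.232, 0.58, 0.196] pointing down, gripper open.
Joint ranges: [-2.6, 2.6], [-0.5, 2.12], [-1.47, 1.34], [0.16, 2.42], [-1.27, 4.41], [0.06, 2.06], [-2.6, 2.6]. Speed limits (rad/s): [2.22, 2.22, 2.79, 2.79, 3.14, 3.14, 3.14].

## Interface

Orientations are given as a unit quaternion [x, y, z, w].
In Python, from workcell import manip gives the robot as it stands.
- The arm moves only by the shell command python3 -m crank 'ROWS' [FORCE]. ROWS is JSON, a list that holds one entry, the list of rows, each a list of 7 numbers: the shift along the world's x, y, z in units of 60 mm (1.0 is 60 mm), then the turn, a rotation vector about the world's x, y, z in units of 5 degrees (1.0 is 5 degrees), then the finger opening in mm, from 0 to 85.4. A call has 1 to 8 rows; each row shifts and turns the commanded pose from where the row before left it; what a row does not reach is not made up. A row lasts 1/8 s, in which the tool goes at most 62.5 mm and 10.7 degrees, less where a joint would pass 70% of its speed; a pose out of reach is approached as far as the arm can. A call is refused whole if a number of a shift passes 1 or a number of a turn 1, either way. A call with a gripper value outside its range is refused whole. The fingers move at their own pace and stop on an object; FORCE is the grip in N (left out, the last holds). Time passes only in rows, so rows that do not move let the fingers close. It gives the time, the measured TCP pose, the force and the opening at its end, in the units of the state.
- manip.get_obs(): the state, without advancing time (a new reading comes with each control period).
- manip.camera(name): name is "scene" or "top" or "wrist"; returns (picture, depth): 480x640x3 uint8, blue, green, red; 480x640 float32, m along the optical axis (not along the pixel's ray), 0 where there is no reading.
- manip.get_calibration(name): a dict with "fx", "fy", "cx", "cy" (pixels), "rvec" (rotation vector, rad) and "tvec" (3), from world to camera coordinates, as OpenCV has them; the wrist camera has in their place "T_tool_cam" (4x4, takes a point from camera to tool coordinates, whose origin is the TCP and whose axes are the tool frame's). Camera axes: x right, y down, z forward; pixel columns grow to the right and rows downward; lengths in m; the calibration is good to about 2 mm. A picture is of the moment at which its call begins: read the wrist's pose just before it. get_calibration takes no time and is no camera call.
- manip.hand_in(): hands the job in, once; it reports no verdict.
The state is a dict: "clock": time; "joint_pos": joint angles; "joint_velocities": joint speeds; "tau": joint torques, N m; "position": TCP position; "ee_rot": TCP orientation; "ft_force": force on the tool from outside, world axes, zero at the start; "torque": the same for the moment, N m; "grip_width": opening from 0.0 (shut) to 1.0 (fully open).
Only numpy, scipy, OpenCV 4.12 (cv2) and the standard library are available. Lean on these libraries where they do the work, as an engineer would, in place of code of your own. Each camera call takes 0.05 s, during which the arm holds its last target.

## Working session

There is one attempt and no reset: what is moved stays moved. The work goes in short steps, Python scripts to look and compute and a shell command to move; the robot and the scene stay as the last step left them, time stands still between calls to the robot, and variables do not carry over. Pictures are saved under pics/ and viewed, and the job is handed in when it is done.

```bash
ls; mkdir -p pics; cat > h.py <<'E'
import numpy as np, cv2
from scipy.spatial.transform import Rotation as R
from workcell import manip
def cam(name):
    o=manip.get_obs(); p,d=manip.camera(name); return o,p,d
def T_wc(name,o):
    c=manip.get_calibration(name); 
    if name=="wrist":
        T=np.eye(4);T[:3,:3]=R.from_quat(o["ee_rot"]).as_matrix();T[:3,3]=o["position"]
        return c,T@np.array(c["T_tool_cam"])
    T=np.eye(4);T[:3,:3]=R.from_rotvec(np.ravel(c["rvec"])).as_matrix();T[:3,3]=np.ravel(c["tvec"])
    return c,np.linalg.inv(T)
def px2w(name,o,u,v,z=None,depth=None):
    c,T=T_wc(name,o); r=np.array([(u-c["cx"])/c["fx"],(v-c["cy"])/c["fy"],1.])
    if depth is not None: return T[:3,:3]@(r*depth)+T[:3,3]
    d=T[:3,:3]@r; return T[:3,3]+d*(z-T[2,3])/d[2]
def cloud(name,o,d):
    c,T=T_wc(name,o); v,u=np.mgrid[:480,:640]
    P=np.stack([(u-c["cx"])/c["fx"]*d,(v-c["cy"])/c["fy"]*d,d],-1)
    return P@T[:3,:3].T+T[:3,3]
def w2px(name,o,P):
    c,T=T_wc(name,o);Ti=np.linalg.inv(T);q=Ti[:3,:3]@np.array(P)+Ti[:3,3]
    return q[0]/q[2]*c["fx"]+c["cx"],q[1]/q[2]*c["fy"]+c["cy"]
def save(tag,name):
    o,p,d=cam(name); cv2.imwrite(f"pics/{tag}.png",p); np.savez(f"pics/{tag}.npz",p=p,d=d,pos=o["position"],rot=o["ee_rot"]); return o,p,d
def load(tag):
    f=np.load(f"pics/{tag}.npz"); return dict(position=f["pos"],ee_rot=f["rot"]),f["p"],f["d"]
E
python3 - <<'E'
from h import *
o=manip.get_obs(); print({k:np.round(v,3) for k,v in o.items()}, manip.grasp_offset)
for n in("scene","top","wrist"): save(n+"0",n); c,T=T_wc(n,o); print(n,np.round(T,3).tolist(),c["fx"],c["cx"],c["cy"])
E
```

```text
pics
{'clock': np.float64(0.0), 'joint_pos': array([-1.213,  0.333, -0.065,  1.461,  0.022,  1.35 , -0.089]), 'joint_velocities': array([ 0.001,  0.001,  0.001, -0.   , -0.   ,  0.001, -0.001]), 'tau': array([-1.0000e-03, -6.2543e+01,  4.9000e-02, -3.9161e+01,  1.6000e-02,
        1.0000e-02, -0.0000e+00]), 'position': array([0.232, 0.58 , 0.195]), 'ee_rot': array([ 0.828,  0.56 , -0.001,  0.   ]), 'ft_force': array([ 1.116,  0.536, -0.84 ]), 'torque': array([-0.026,  0.035,  0.018]), 'grip_width': np.float64(0.997)} 0.0187
scene [[0.416, 0.751, -0.513, 1.058], [0.91, -0.343, 0.235, -0.337], [0.0, -0.564, -0.825, 1.007], [0.0, 0.0, 0.0, 1.0]] 493.0460094314956 319.34158729779523 240.04609821091975
top [[0.027, -0.987, 0.161, 0.357], [-0.999, -0.031, -0.025, -0.064], [0.03, -0.16, -0.987, 1.186], [0.0, 0.0, 0.0, 1.0]] 509.34800461753747 327.18936178112415 248.31663102550414
wrist [[0.371, 0.892, 0.26, 0.167], [0.929, -0.355, -0.105, 0.608], [-0.001, 0.281, -0.96, 0.374], [0.0, 0.0, 0.0, 1.0]] 398.4112013772044 328.25165837452096 234.68205539719366
```

View pics/scene0.png

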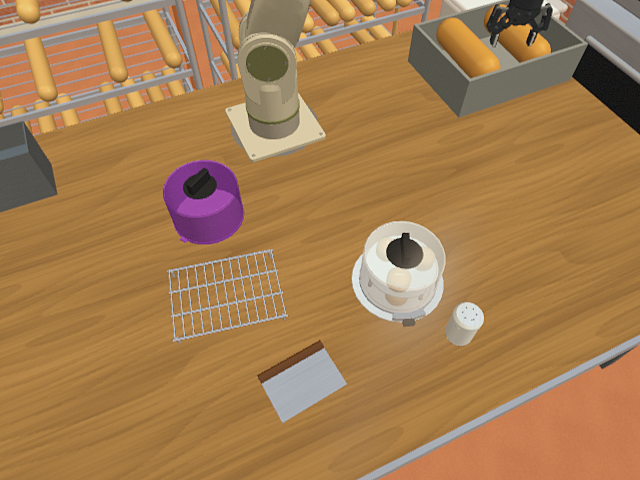

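View pics/top0.png

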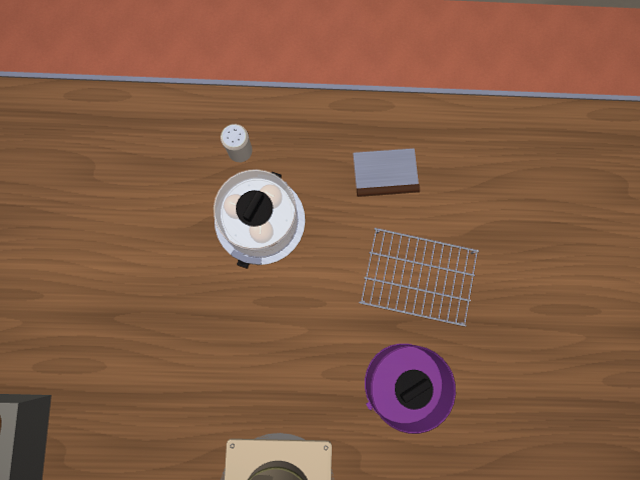

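View pics/wrist0.png

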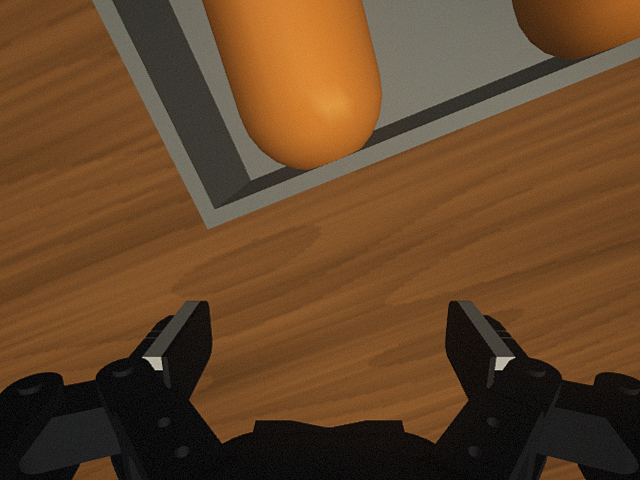

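The scene view shows the clear cover on its foot at (402,265), the shaker at (465,322), the rack at (228,295) and the purple look-alike at (203,200). The top view shows the cover ridge at (255,208), catches at (276,176) and (243,264), and three upper buns at (235,206), (270,196) and (262,232). I'll enlarge it.

```bash
python3 - <<'E'
from h import *
o,p,d=load("top0")
cv2.imwrite("pics/top0c.png",cv2.resize(p[110:290,190:350],None,fx=4,fy=3.3,interpolation=cv2.INTER_CUBIC))
c=p[150:280,195:325]; cv2.imwrite("pics/top0d.png",cv2.resize(c,None,fx=4.6,fy=4.6,interpolation=cv2.INTER_CUBIC)[:600])
P=cloud("top",o,d)
for (u,v) in [(255,208),(262,200),(248,218),(276,176),(243,264),(235,135),(240,155),(420,275),(375,232),(477,250),(465,325),(361,303),(386,165),(386,188),(413,390),(300,225)]:
    print(u,v,np.round(P[v,u],3))
for uvz in [(375,230,.025),(478,250,.025),(465,325,.025),(361,303,.025)]: print(np.round(px2w("top",o,*uvz[:2],z=uvz[2]),3))
# high points near the ridge
m=(P[...,2]>.15)&(P[...,2]<.2)&(np.hypot(P[...,0]-.45,P[...,1]-.1)<.15)
print(m.sum(),np.median(P[m],0))
E
```

```text
255 208 [0.605 0.062 0.152]
262 200 [0.628 0.05  0.133]
248 218 [0.584 0.075 0.152]
276 176 [0.686 0.024 0.117]
243 264 [0.504 0.098 0.021]
235 135 [0.783 0.121 0.099]
240 155 [0.755 0.115 0.047]
420 275 [ 0.49  -0.309  0.025]
375 232 [ 0.588 -0.204  0.022]
477 250 [ 0.553 -0.443  0.024]
465 325 [ 0.379 -0.412  0.024]
361 303 [ 0.422 -0.174  0.028]
386 165 [ 0.756 -0.231  0.01 ]
386 188 [ 0.698 -0.23   0.015]
413 390 [ 0.245 -0.27   0.142]
300 225 [ 0.603 -0.028  0.004]
[ 0.593 -0.204  0.025]
[ 0.553 -0.445  0.025]
[ 0.379 -0.412  0.025]
[ 0.422 -0.174  0.025]
51 [0.5917441  0.07710009 0.1525017 ]
```

View pics/top0d.png

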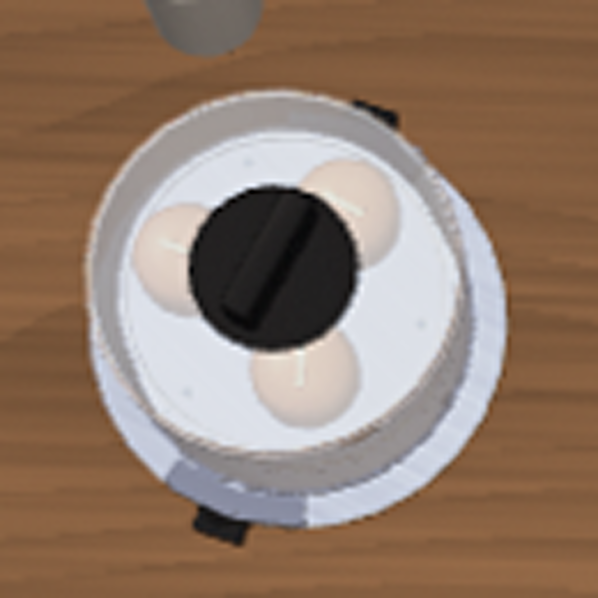

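```bash
python3 - <<'E'
from h import *
o,p,d=load("top0")
f=lambda x,y:(195+x/4.6,150+y/4.6)
a=px2w("top",o,*f(300,200),z=.154);b=px2w("top",o,*f(238,318),z=.154)
print("ridge ends",a,b,"mid",(a+b)/2,"ang",np.degrees(np.arctan2(a[1]-b[1],a[0]-b[0])))
c=px2w("top",o,*f(375,113),z=.02);e=px2w("top",o,*f(220,528),z=.02);print("catches",c,e,(c+e)/2,np.linalg.norm(c-e),np.degrees(np.arctan2(c[1]-e[1],c[0]-e[0])))
E
python3 -m crank '[[[0,0,1,0,0,0,85],[0,0,1,0,0,0,85],[0.3,-0.4,0.8,0,0,0,85],[0.58,-0.8,0,0,0,0,85],[0.58,-0.8,0,0,0,0,85],[0.58,-0.8,0,0,0,0,85],[0.58,-0.8,0,0,0,0,85],[0.58,-0.8,0,0,0,0,85]]]'
python3 -m crank '[[[0.58,-0.8,0,0,0,0,85],[0.58,-0.8,0,0,0,0,85],[0.58,-0.8,0,0,0,0,85],[0.58,-0.8,0,0,0,-0.5,85],[0.58,-0.8,0,0,0,-0.5,85],[0,0,0,0,0,0,85]]]'
```

```text
ridge ends [0.63607802 0.05210182 0.154     ] [0.58059255 0.07720285 0.154     ] mid [0.60833529 0.06465234 0.154     ] ang -24.341489092046256
catches [0.71984415 0.03089749 0.02      ] [0.50224724 0.09892207 0.02      ] [0.61104569 0.06490978 0.02      ] 0.2279819297478869 -17.360151450608665
clock: 1.15
position: [0.4251, 0.3144, 0.3638]
ee_rot: [0.828, 0.561, 0.0, -0.0]
ft_force: [0.3, 0.3, -0.3]
grip_width: 0.999
clock: 1.9
position: [0.5997, 0.0709, 0.3629]
ee_rot: [0.854, 0.52, -0.001, 0.001]
ft_force: [-0.2, 0.8, -0.2]
grip_width: 0.995
```

```bash
python3 - <<'E'
from h import *
o,p,d=save("w1","wrist"); print(o["position"],np.round(o["joint_pos"],3))
print(w2px("wrist",o,[.6095,.065,.154]))
E
```

```text
[0.59966492 0.07087269 0.36288442] [-0.504  0.264  0.408  1.229 -0.102  1.67   0.976]
(np.float64(326.21144009030877), np.float64(204.47174637026268))
```

View pics/w1.png

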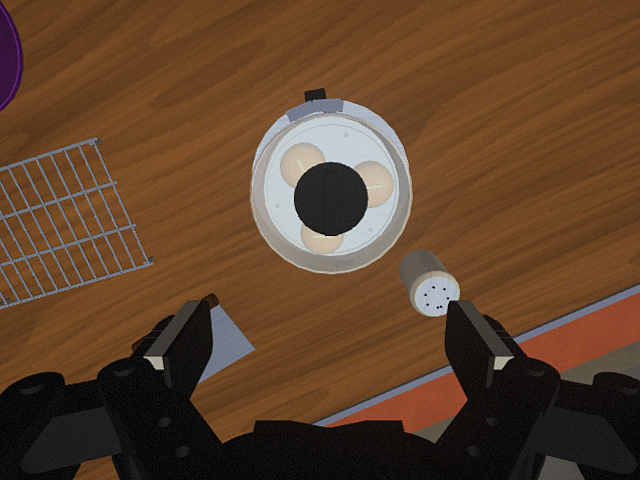

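```bash
python3 - <<'E'
from h import *
o,p,d=load("w1")
c=p[150:250,270:400].astype(float); c=np.clip((c)*4,0,255).astype(np.uint8)
cv2.imwrite("pics/w1c.png",cv2.resize(c,None,fx=6,fy=6,interpolation=cv2.INTER_CUBIC)[:600,:800])
P=cloud("wrist",o,d)
m=(P[...,2]>.147)&(P[...,2]<.16)&(np.hypot(P[...,0]-.609,P[...,1]-.065)<.06)
q=P[m]; print(len(q),q.mean(0),q[:,2].mean())
r=cv2.minAreaRect(q[:,:2].astype(np.float32)*1000);print(r)
m=(P[...,2]>.108)&(P[...,2]<.13)&(np.hypot(P[...,0]-.609,P[...,1]-.065)<.15)
q=P[m];print("dome",len(q),cv2.minEnclosingCircle(q[:,:2].astype(np.float32)*1000),np.median(q[:,2]))
E
```

```text
990 [0.61085932 0.06932788 0.15442928] 0.15442927545451918
((611.8139038085938, 68.73828887939453), (15.886772155761719, 63.205101013183594), 64.33140563964844)
dome 19515 ((612.4287109375, 68.71148681640625), 88.98303985595703) 0.12093598734863681
```

View pics/w1c.png

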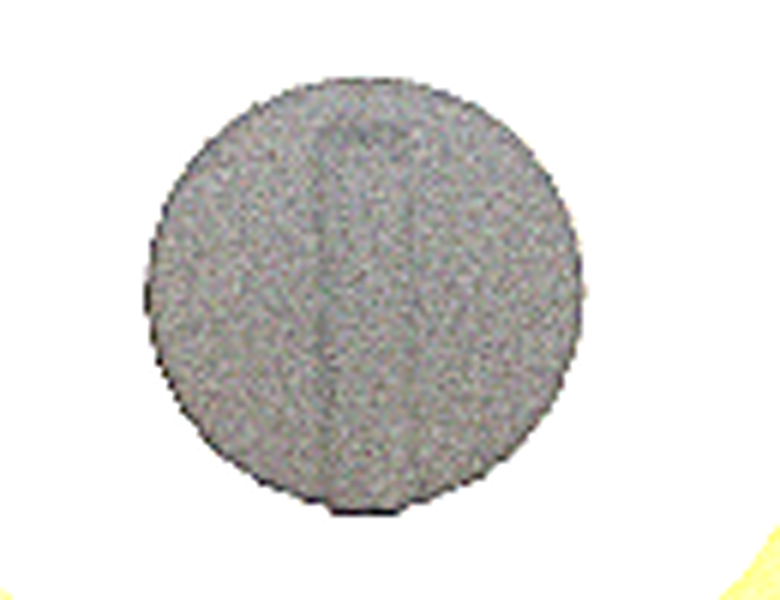

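The wrist depth gives the ridge as 15.9 × 63.2 mm with its top at z 0.154, centred at (0.612, 0.069). The width runs at 64.3°, and all of this matches the sizes given. Descending to grip it.

```bash
python3 -m crank '[[[0.2,-0.04,0,0,0,0.3,60],[0,0,-0.9,0,0,0,60],[0,0,-0.9,0,0,0,60],[0,0,-0.9,0,0,0,60],[0,0,-0.7,0,0,0,60],[0,0,-0.5,0,0,0,60],[0,0,0,0,0,0,60]]]'
python3 -c "
from h import *
save('w2','wrist')"
```

```text
clock: 2.82
position: [0.6082, 0.0753, 0.1278]
ee_rot: [0.844, 0.536, -0.002, -0.001]
ft_force: [0.2, -0.6, 0.8]
grip_width: 0.7
```

View pics/w2.png

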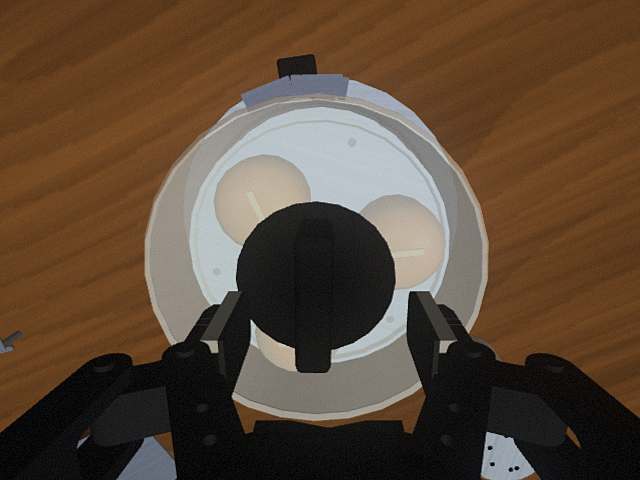

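```bash
python3 -m crank '[[[0.06,-0.11,0,0,0,0,50],[0,0,-0.03,0,0,0,50],[0,0,0,0,0,0,50]]]'
python3 - <<'E'
from h import *
o,p,d=save('w3','wrist');P=cloud("wrist",o,d)
m=(P[...,2]>.147)&(P[...,2]<.16)&(np.hypot(P[...,0]-.611,P[...,1]-.068)<.045)
q=P[m]; print(o["position"],len(q),cv2.minAreaRect(q[:,:2].astype(np.float32)*1000),q[:,2].mean())
E
```

```text
clock: 3.25
position: [0.6142, 0.0672, 0.1286]
ee_rot: [0.845, 0.535, 0.0, 0.0]
ft_force: [0.2, 0.0, -0.1]
grip_width: 0.586
[0.61415462 0.06715895 0.12857007] 5360 ((612.0260009765625, 68.48987579345703), (16.0059814453125, 64.07600402832031), 63.86490249633789) 0.15432579054128193
```

View pics/w3.png

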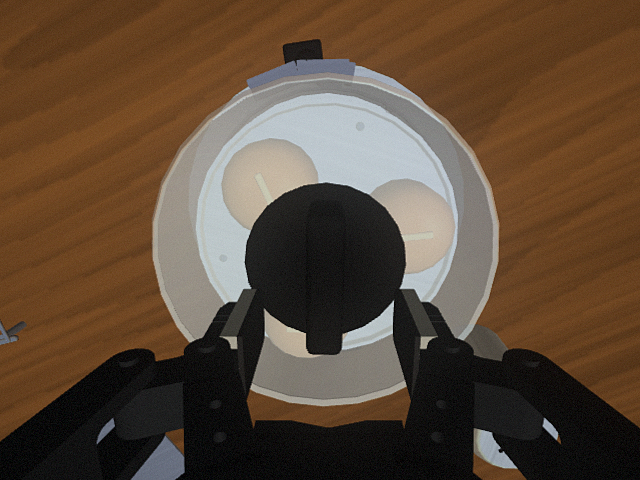

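The ridge (column 325) now sits midway between the jaws. Making a fine correction, then closing with full grip.

```bash
python3 -m crank '[[[-0.035,0.02,-0.05,0,0,-0.15,50],[0,0,0,0,0,0,50],[0,0,0,0,0,0,10],[0,0,0,0,0,0,5],[0,0,0,0,0,0,5],[0,0,0,0,0,0,5],[0,0,0,0,0,0,5],[0,0,0,0,0,0,5]]]' 120
python3 -c "
from h import *
o=manip.get_obs();print(np.round(o['joint_pos'],3),o['torque'],o['ft_force'],o['grip_width'])"
```

```text
clock: 4.3
position: [0.6118, 0.0684, 0.125]
ee_rot: [0.848, 0.529, 0.0, -0.0]
ft_force: [-0.3, 0.6, 0.0]
grip_width: 0.059
[-0.484  0.368  0.376  1.598 -0.142  1.203  1.037] [ 0.01849619 -0.00643196 -0.02428199] [-0.27760056  0.62961577  0.01694492] 0.05946753413554153
```

```bash
python3 - <<'E'
from h import *
o,p,d=save('w4','wrist');save('s4','scene')
q=load('s4')[1]
cv2.imwrite('pics/s4c.png',cv2.resize(q[120:330,300:520],None,fx=2.8,fy=2.8,interpolation=cv2.INTER_CUBIC))
E
```

```text
(no output)
```

View pics/w4.png

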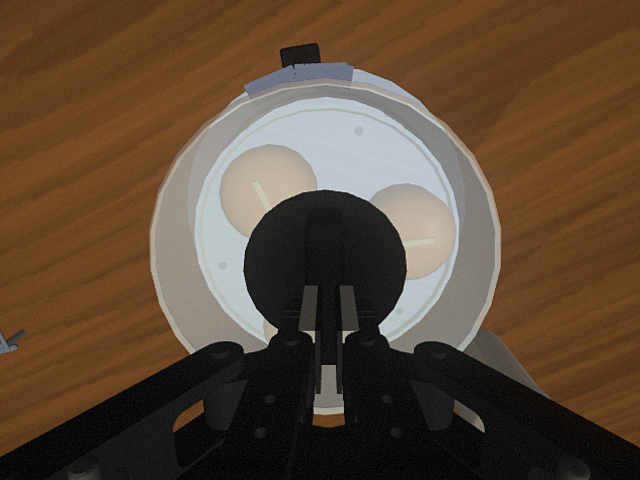

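View pics/s4c.png

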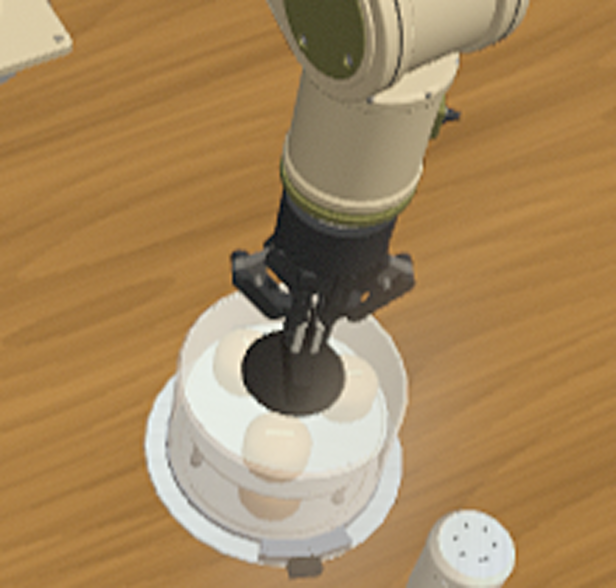

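```bash
python3 - <<'E'
from h import *
o,p,d=load('w4');M=R.from_quat(o["ee_rot"]).as_matrix();P=cloud("wrist",o,d)
for dx in(-.008,0,.008):
  for dz in(0,-.0187): print(dx,dz,np.round(w2px("wrist",o,o["position"]+M@[dx,0,dz]),1))
T=(P-o["position"])@M
for v in(290,310,330,350,370,390):
  print(v,[tuple(np.round(1000*T[v,u]).astype(int)) for u in(308,319,328,341,350)])
cv2.imwrite('pics/w4c.png',cv2.resize(np.clip(p[180:420,250:410].astype(float)*2.5,0,255).astype(np.uint8),None,fx=3,fy=2.5))
E
```

```text
-0.008 0 [307.9 271.5]
-0.008 -0.0187 [305.8 287.3]
0 0 [324.5 271.5]
0 -0.0187 [324.1 287.3]
0.008 0 [341.1 271.5]
0.008 -0.0187 [342.4 287.3]
290 [(np.int64(-6), np.int64(-11), np.int64(-45)), (np.int64(-2), np.int64(-11), np.int64(-45)), (np.int64(2), np.int64(-4), np.int64(-30)), (np.int64(6), np.int64(-11), np.int64(-46)), (np.int64(10), np.int64(-11), np.int64(-45))]
310 [(np.int64(-5), np.int64(-11), np.int64(-61)), (np.int64(-1), np.int64(-10), np.int64(-60)), (np.int64(2), np.int64(5), np.int64(-30)), (np.int64(6), np.int64(-11), np.int64(-61)), (np.int64(9), np.int64(-10), np.int64(-61))]
330 [(np.int64(-4), np.int64(-11), np.int64(-74)), (np.int64(-1), np.int64(-10), np.int64(-73)), (np.int64(2), np.int64(14), np.int64(-30)), (np.int64(6), np.int64(-10), np.int64(-73)), (np.int64(8), np.int64(-10), np.int64(-74))]
350 [(np.int64(-4), np.int64(-12), np.int64(-87)), (np.int64(-1), np.int64(-4), np.int64(-74)), (np.int64(2), np.int64(24), np.int64(-31)), (np.int64(6), np.int64(-4), np.int64(-73)), (np.int64(7), np.int64(-12), np.int64(-87))]
370 [(np.int64(-3), np.int64(-12), np.int64(-95)), (np.int64(-1), np.int64(3), np.int64(-74)), (np.int64(2), np.int64(58), np.int64(5)), (np.int64(6), np.int64(4), np.int64(-73)), (np.int64(7), np.int64(-12), np.int64(-95))]
390 [(np.int64(-4), np.int64(2), np.int64(-85)), (np.int64(-1), np.int64(10), np.int64(-74)), (np.int64(2), np.int64(71), np.int64(4)), (np.int64(6), np.int64(10), np.int64(-75)), (np.int64(7), np.int64(-7), np.int64(-97))]
```

View pics/w4c.png

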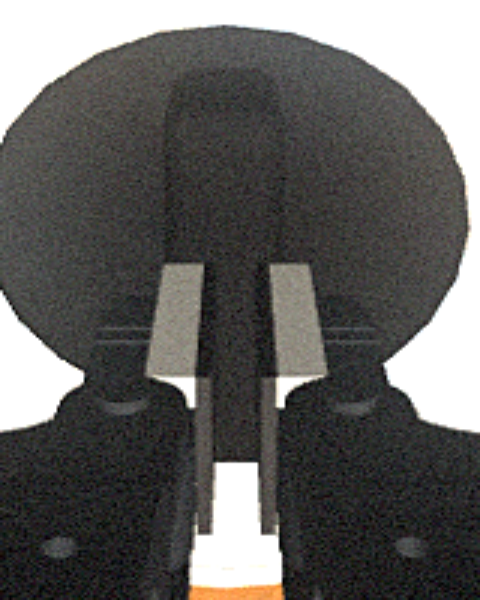

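```bash
python3 - <<'E'
from h import *
for tag,pts in(('w4',[(309,288),(348,288)]),('w3',[(252,294),(405,294),(250,310),(410,310),(230,330),(425,330)]),('wrist0',[(208,305),(450,305),(190,320),(465,320)])):
  o,p,d=load(tag);M=R.from_quat(o["ee_rot"]).as_matrix();T=(cloud("wrist",o,d)-o["position"])@M
  for u,v in pts: print(tag,u,v,np.round(1000*T[v,u]),d[v,u], p[v,u])
o,p,d=load('s4');P=cloud("scene",o,d)
w4=load('w4')[0]
print('tcp px',w2px("scene",o,w4["position"]), 'graspt', w2px("scene",o,w4["position"]+[0,0,.04]))
for y in range(318,360,4):
  for x in (296,318):
    v=120+y/2.8;u=300+x/2.8; print(round(u),round(v),np.round(P[int(round(v)),int(round(u))],3),end=' ')
  print()
E
```

```text
w4 309 288 [ -5. -11. -44.] 0.1466488 [57 62 62]
w4 348 288 [  9. -11. -44.] 0.14650698 [45 55 55]
w3 252 294 [-25. -11. -49.] 0.14235613 [52 59 59]
w3 405 294 [ 29. -10. -48.] 0.14286596 [60 66 65]
w3 250 310 [-24. -10. -60.] 0.13135374 [24 25 25]
w3 410 310 [ 29. -10. -60.] 0.13116743 [64 69 72]
w3 230 330 [-27. -10. -73.] 0.11842573 [57 62 65]
w3 425 330 [ 31. -10. -73.] 0.11859032 [53 57 60]
wrist0 208 305 [-41.  -7. -51.] 0.14094964 [32 38 51]
wrist0 450 305 [ 44.  -8. -52.] 0.13966785 [19 24 30]
wrist0 190 320 [-41. -10. -67.] 0.124453835 [14 11 14]
wrist0 465 320 [ 44. -11. -68.] 0.12316991 [10 13 23]
tcp px (np.float64(405.23093221917844), np.float64(251.14430139606986)) graspt (np.float64(408.01469240404947), np.float64(240.57972148724238))
406 234 [0.618 0.053 0.206] 414 234 [0.624 0.068 0.205] 
406 235 [0.622 0.05  0.209] 414 235 [0.625 0.068 0.204] 
406 236 [0.62  0.053 0.202] 414 236 [0.623 0.07  0.195] 
406 238 [0.619 0.055 0.191] 414 238 [0.626 0.069 0.192] 
406 239 [0.619 0.056 0.188] 414 239 [0.628 0.068 0.192] 
406 241 [0.62  0.056 0.181] 414 241 [0.627 0.071 0.182] 
406 242 [0.619 0.058 0.176] 414 242 [0.625 0.073 0.175] 
406 244 [0.621 0.057 0.172] 414 244 [0.602 0.096 0.122] 
406 245 [0.621 0.058 0.168] 414 245 [0.604 0.095 0.122] 
406 246 [0.615 0.064 0.153] 414 246 [0.606 0.094 0.121] 
406 248 [0.62  0.061 0.153] 414 248 [0.609 0.093 0.119]
```

Both the wrist depth and the scene depth put the fingertips about 42 mm behind the reported TCP, at z≈0.167, so the jaws closed above the ridge. I'll treat the tips as TCP+41 mm when shut and about +47 mm at 50 mm opening, and go lower.

```bash
python3 -m crank '[[[0,0,0,0,0,0,50],[0,0,0,0,0,0,50],[0,0,0,0,0,0,50],[-0.015,-0.03,-0.3,0,0,0,50],[0,0,-0.3,0,0,0,50],[0,0,-0.05,0,0,0,50],[0,0,0,0,0,0,50]]]' 120
python3 -m crank '[[[0,0,0,0,0,0,5],[0,0,0,0,0,0,5],[0,0,0,0,0,0,5],[0,0,0,0,0,0,5],[0,0,0,0,0,0,5]]]' 120
python3 - <<'E'
from h import *
o,p,d=save('w5','wrist');print(o["position"],o["ft_force"],o["torque"],o["grip_width"]*85.4)
E
```

```text
clock: 5.28
position: [0.6107, 0.0666, 0.0856]
ee_rot: [0.848, 0.529, -0.0, -0.0]
ft_force: [0.4, 0.9, 1.1]
grip_width: 0.59
clock: 5.9
position: [0.6113, 0.0667, 0.0866]
ee_rot: [0.848, 0.529, 0.001, 0.0]
ft_force: [-0.5, -0.4, 5.9]
grip_width: 0.165
[0.61131801 0.06673306 0.08663104] [-0.48981587 -0.43115808  5.8834683 ] [-0.02417371  0.14881827 -0.08661444] 14.048424662575876
```

View pics/w5.png

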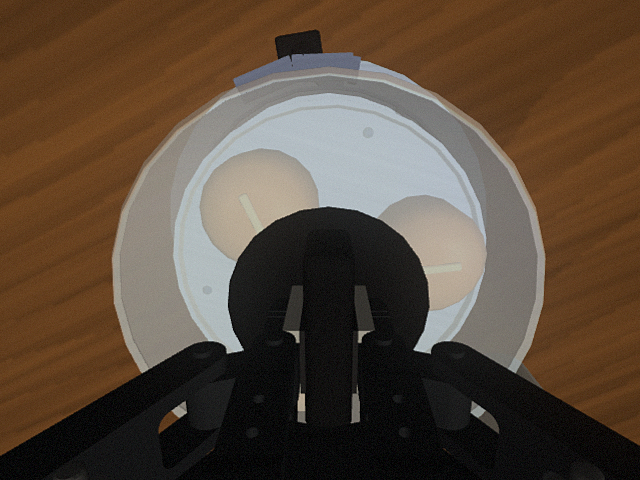

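The ridge is gripped at 14 mm, with the pads either side of it at columns 300–357. Starting the breakaway twist.

```bash
python3 -m crank '[[[0,0,0.02,0,0,1,5],[0,0,0,0,0,1,5],[0,0,0,0,0,1,5],[0,0,0,0,0,1,5],[0,0,0,0,0,1,5]]]' 120
python3 - <<'E'
from h import *
o=manip.get_obs();print(np.round(o["joint_pos"],2),o["torque"],o["grip_width"]*85.4,np.degrees(2*np.arctan2(o["ee_rot"][1],o["ee_rot"][0])))
E
```

```text
clock: 6.58
position: [0.611, 0.0666, 0.0869]
ee_rot: [0.713, 0.701, 0.0, 0.0]
ft_force: [1.2, 1.1, -1.6]
grip_width: 0.171
[-0.42  0.39  0.29  1.64 -0.12  1.13  1.46] [ 0.06207743 -0.39697271 -0.2046167 ] 14.572314642308388 89.0731620909166
```

```bash
python3 -m crank '[[[0,0,0,0,0,1,5],[0,0,0,0,0,1,5],[0,0,0,0,0,1,5],[0,0,0,0,0,1,5],[0,0,0,0,0,1,5],[0,0,0,0,0,1,5],[0,0,0,0,0,1,5],[0,0,0,0,0,1,5]]]' 120
python3 -m crank '[[[0,0,0,0,0,1,5],[0,0,0,0,0,1,5],[0,0,0,0,0,0,5]]]' 120
python3 - <<'E'
from h import *
o,p,d=save('w6','wrist');print(np.round(o["joint_pos"],2),o["torque"],o["grip_width"]*85.4,np.degrees(2*np.arctan2(o["ee_rot"][1],o["ee_rot"][0])))
save('t6','top'); o,p,d=save('s6','scene')
cv2.imwrite('pics/s6c.png',cv2.resize(p[180:350,330:510],None,fx=3.5,fy=3.5,interpolation=cv2.INTER_CUBIC))
E
```

```text
clock: 7.58
position: [0.611, 0.0667, 0.0869]
ee_rot: [0.43, 0.903, 0.0, 0.0]
ft_force: [1.4, 0.3, -1.1]
grip_width: 0.167
clock: 7.95
position: [0.6106, 0.0666, 0.0869]
ee_rot: [0.351, 0.936, -0.0, -0.0]
ft_force: [-0.0, 0.4, -1.0]
grip_width: 0.166
[-0.3   0.39  0.15  1.63 -0.06  1.13  2.29] [ 0.02836923 -0.14483216  0.07508579] 14.192822477805354 138.90730067784966
```

View pics/w6.png

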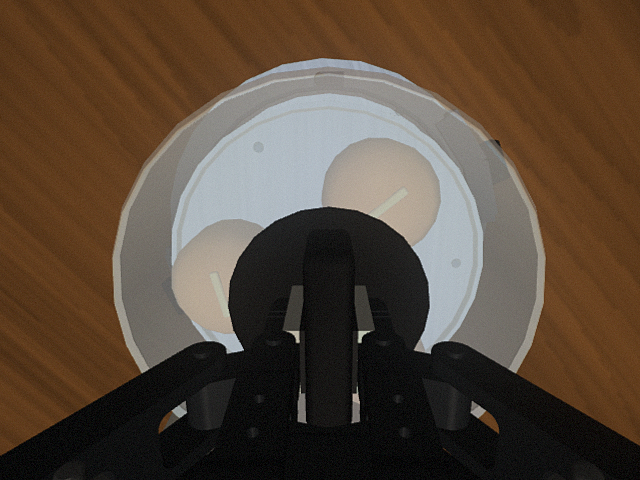

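View pics/s6c.png

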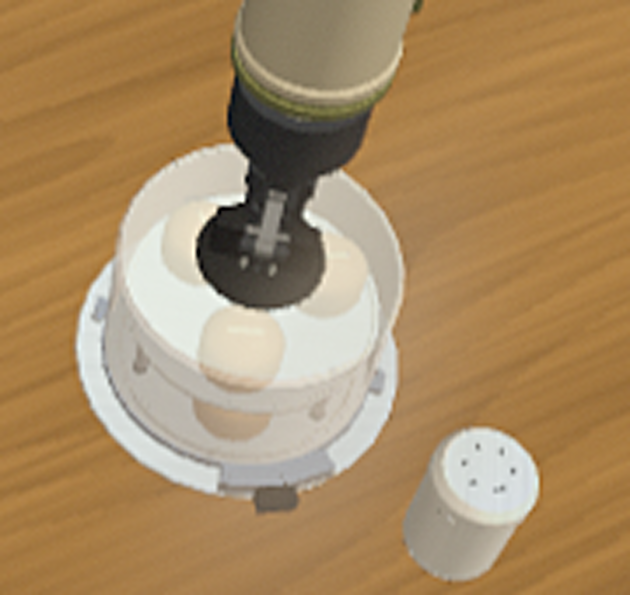

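The lugs sit at crop (100,310) and (375,380), well between the claws. Lifting straight up.

```bash
python3 -m crank '[[[0,0,0.2,0,0,0,5],[0,0,0.4,0,0,0,5],[0,0,0.4,0,0,0,5],[0,0,0.4,0,0,0,5],[0,0,0.4,0,0,0,5],[0,0,0.4,0,0,0,5],[0,0,0.3,0,0,0,5],[0,0,0,0,0,0,5]]]' 120
python3 - <<'E'
from h import *
save('w7','wrist'); o,p,d=save('s7','scene')
print(manip.get_obs()["ft_force"])
cv2.imwrite('pics/s7c.png',cv2.resize(p[120:350,330:510],None,fx=2.6,fy=2.6,interpolation=cv2.INTER_CUBIC))
E
```

```text
clock: 9.1
position: [0.6115, 0.0667, 0.2387]
ee_rot: [0.351, 0.936, 0.001, 0.001]
ft_force: [-0.3, -0.5, -3.3]
grip_width: 0.168
[ 0.05550649  0.48076974 -2.93272024]
```

View pics/s7c.png

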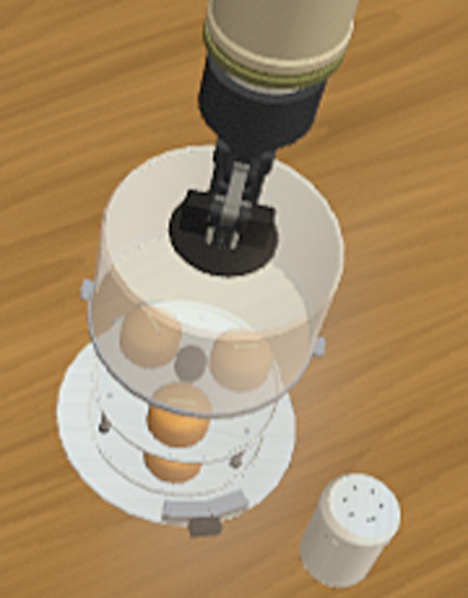

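The cover hangs free and all three upper buns stayed put. Moving it to the left of the carrier.

```bash
python3 -m crank '[[[0.1,0.4,0,0,0,0,5],[0.14,0.8,0,0,0,0,5],[0.14,0.8,0,0,0,0,5],[0.14,0.8,0,0,0,0,5],[0.14,0.8,0,0,0,0,5],[0.14,0.6,0,0,0,0,5],[0,0,-0.1,0,0,0,5],[0,0,-0.4,0,0,0,5]]]' 120
python3 -m crank '[[[0,0,-0.5,0,0,0,5],[0,0,-0.5,0,0,0,5],[0,0,-0.5,0,0,0,5],[0,0,-0.35,0,0,0,5],[0,0,-0.15,0,0,0,5],[0,0,0,0,0,0,5],[0,0,0,0,0,0,5]]]' 120
```

```text
clock: 10.2
position: [0.659, 0.3198, 0.2068]
ee_rot: [0.35, 0.937, 0.0, 0.0]
ft_force: [0.0, -0.4, -3.3]
grip_width: 0.168
clock: 11.08
position: [0.6596, 0.319, 0.0887]
ee_rot: [0.351, 0.936, 0.001, 0.001]
ft_force: [-0.0, -0.2, -2.8]
grip_width: 0.165
```

```bash
python3 -m crank '[[[0,0,-0.06,0,0,0,5],[0,0,-0.05,0,0,0,5],[0,0,0,0,0,0,5]]]' 120
python3 - <<'E'
from h import *
o,p,d=save('s8','scene')
cv2.imwrite('pics/s8c.png',cv2.resize(p[140:330,420:600],None,fx=3,fy=3,interpolation=cv2.INTER_CUBIC))
E
```

```text
clock: 11.45
position: [0.659, 0.3188, 0.081]
ee_rot: [0.351, 0.936, 0.0, 0.0]
ft_force: [0.1, 0.5, -1.2]
grip_width: 0.165
```

View pics/s8c.png

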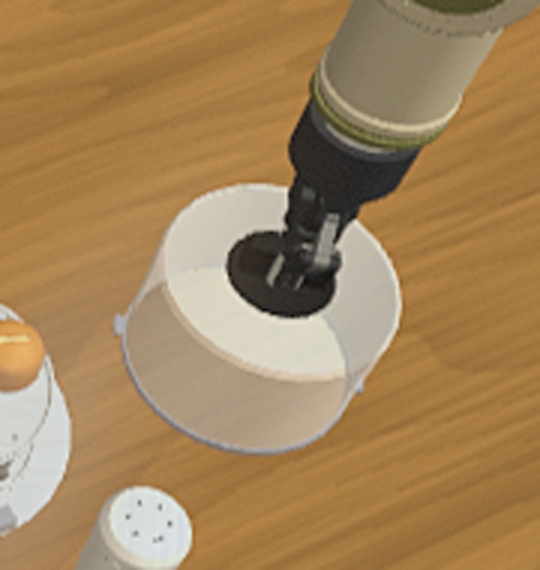

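```bash
python3 -m crank '[[[0,0,-0.02,0,0,0,5],[0,0,0,0,0,0,30],[0,0,0,0,0,0,40],[0,0,0.3,0,0,0,40],[0,0,0.7,0,0,-1,40],[0,0,0.9,0,0,-1,60],[0,0,0.9,0,0,-1,60],[0,0,0.9,0,0,-1,60]]]' 30
python3 -m crank '[[[-0.1,-0.4,0.9,0,0,-1,60],[-0.18,-0.9,0,0,0,-1,60],[-0.18,-0.9,0,0,0,-1,60],[-0.18,-0.9,0,0,0,-1,60],[-0.18,-0.9,0,0,0,-1,60],[0,0,0,0,0,-1,60],[0,0,0,0,0,-1,60],[0,0,0,0,0,0,60]]]' 30
python3 - <<'E'
from h import *
o,p,d=save('w9','wrist'); print(o["position"])
save('t9','top')
E
```

```text
clock: 12.5
position: [0.6586, 0.3185, 0.3051]
ee_rot: [0.509, 0.861, 0.001, 0.0]
ft_force: [1.6, -0.0, -0.0]
grip_width: 0.699
clock: 13.5
position: [0.6096, 0.0786, 0.3567]
ee_rot: [0.743, 0.669, 0.001, 0.0]
ft_force: [0.5, 0.3, -0.8]
grip_width: 0.701
[0.60958294 0.07862032 0.35674797]
```

View pics/w9.png

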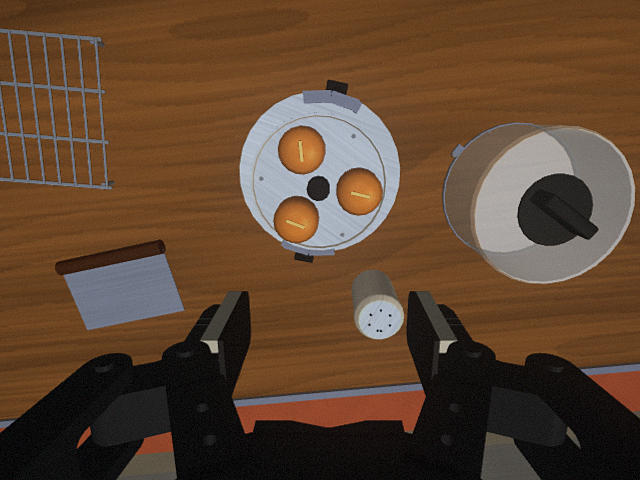

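View pics/t9.png

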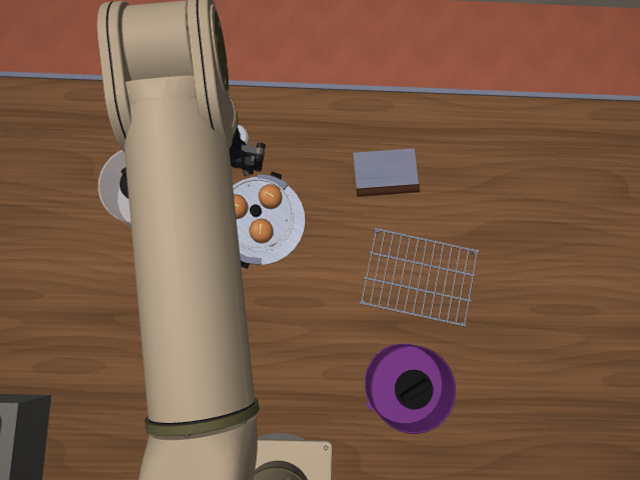

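The cover stands on its own at (540,205) in the wrist view, the knob is at (318,188), and the three upper buns are at (302,150), (359,191) and (297,219). Measuring them now.

```bash
cat >> h.py <<'E'
def buns(o,p,d,ctr=None,rad=.1,zlo=.03,name="wrist"):
    hsv=cv2.cvtColor(p,cv2.COLOR_BGR2HSV); P=cloud(name,o,d)
    m=(hsv[...,0]>3)&(hsv[...,0]<25)&(hsv[...,1]>90)&(hsv[...,2]>90)&(P[...,2]>zlo)&(d>0)
    if ctr is not None: m&=np.hypot(P[...,0]-ctr[0],P[...,1]-ctr[1])<rad
    n,l,s,c=cv2.connectedComponentsWithStats(cv2.morphologyEx(m.astype(np.uint8),cv2.MORPH_OPEN,np.ones((3,3))))
    out=[]
    for i in range(1,n):
        if s[i,4]<300: continue
        q=P[l==i]; zt=np.percentile(q[:,2],98); 
        # top region is the dome: rim of full width lies at zt-.012; ray outline
        (cx,cy),r=cv2.minEnclosingCircle((q[q[:,2]>zt-.014][:,:2]*1000).astype(np.float32))
        out.append((round(cx),round(cy),round(r,1),round(zt*1000))); print("px",np.round(c[i]),"xy(mm)",round(cx,1),round(cy,1),"r",round(r,1),"top",round(zt*1000,1))
    return out
def knob(o,p,d,ztop,ctr,name="wrist",rad=.04):
    P=cloud(name,o,d); m=(abs(P[...,2]-ztop)<.006)&(np.hypot(P[...,0]-ctr[0],P[...,1]-ctr[1])<rad)&(p.max(-1)<90)
    q=P[m]; print("knob",m.sum(),cv2.minEnclosingCircle((q[:,:2]*1000).astype(np.float32)),np.median(q,0)); 
E
python3 - <<'E'
from h import *
o,p,d=load('w9'); b=buns(o,p,d,(.611,.068),.1,.07); knob(o,p,d,.106,(.611,.068))
k=np.array([611,68])
for x in b: print(x,np.hypot(*(np.array(x[:2])-k)),np.degrees(np.arctan2(x[1]-k[1],x[0]-k[0])))
E
```

```text
px [302. 149.] xy(mm) 569.7 55.5 r 25.6 top 108.8
px [359. 192.] xy(mm) 622.7 113.9 r 25.8 top 108.8
px [296. 220.] xy(mm) 648.0 39.2 r 25.9 top 108.8
knob 415 ((613.0362548828125, 68.89498901367188), 12.934070587158203) [0.61203179 0.06878856 0.10596921]
(570, 55, 25.6, 109) 43.01162633521314 -162.40757543781842
(623, 114, 25.8, 109) 47.53945729601885 75.37912601136834
(648, 39, 25.9, 109) 47.01063709417264 -38.08877288097532
```

```bash
python3 -m crank '[[[0.2,-0.25,0,0,0,-1,68],[0.2,-0.25,-0.5,0,0,-1,68],[0.22,-0.185,-0.8,0,0,-1,68],[0,0,-0.8,0,0,-1,68],[0,0,-0.8,0,0,-1,68],[0,0,-0.8,0,0,-1,68],[0,0,-0.5,0,0,-0.8,68],[0,0,0,0,0,0,68]]]' 30
python3 - <<'E'
from h import *
o,p,d=save('w10','wrist'); print(o["position"],np.round(o["joint_pos"],2))
buns(o,p,d,(.611,.068),.1,.07)
E
```

```text
clock: 14.6
position: [0.6453, 0.0377, 0.1014]
ee_rot: [0.906, 0.423, -0.002, -0.001]
ft_force: [-0.1, 0.2, -0.1]
grip_width: 0.794
[0.64534751 0.0377194  0.10136286] [-0.42  0.46  0.38  1.53 -0.18  1.19  0.87]
px [248. 122.] xy(mm) 570.5 55.5 r 25.5 top 108.7
px [424. 129.] xy(mm) 623.3 114.2 r 25.5 top 108.8
px [332. 269.] xy(mm) 648.8 39.6 r 25.7 top 108.6
```

View pics/w10.png

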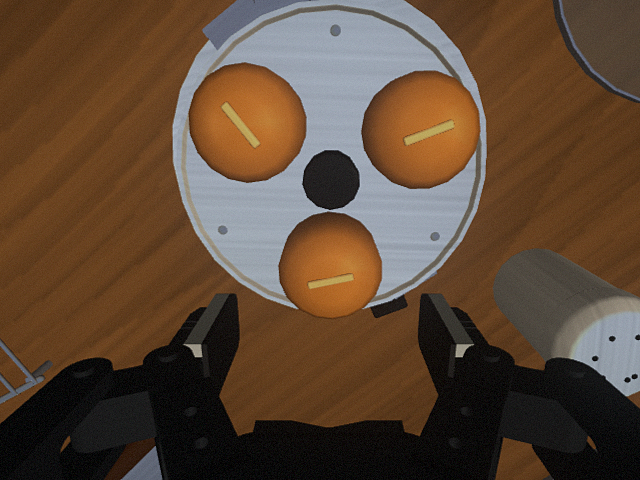

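```bash
python3 -m crank '[[[0.02,0,-0.5,0,0,0,68],[0,0,-0.5,0,0,0,68],[0,0,-0.27,0,0,0,68],[0,0,0,0,0,0,68],[0,0,0,0,0,0,40],[0,0,0,0,0,0,40],[0,0,0,0,0,0,40],[0,0,0,0,0,0,40]]]' 25
python3 -m crank '[[[0,0,0.1,0,0,0,40],[0,0,0.3,0,0,0,40],[0,0,0.5,0,0,0,40],[0,0,0.7,0,0,0,40],[0,0,0,0,0,0,40]]]' 25
python3 - <<'E'
from h import *
o,p,d=save('w11','wrist'); print(o["position"])
E
```

```text
clock: 15.65
position: [0.6492, 0.0375, 0.0285]
ee_rot: [0.907, 0.422, 0.001, 0.0]
ft_force: [1.9, -0.0, 6.0]
grip_width: 0.598
clock: 16.27
position: [0.6503, 0.0375, 0.1281]
ee_rot: [0.907, 0.422, 0.003, 0.001]
ft_force: [0.1, 0.6, 0.3]
grip_width: 0.598
[0.65031372 0.03749121 0.12813074]
```

View pics/w11.png

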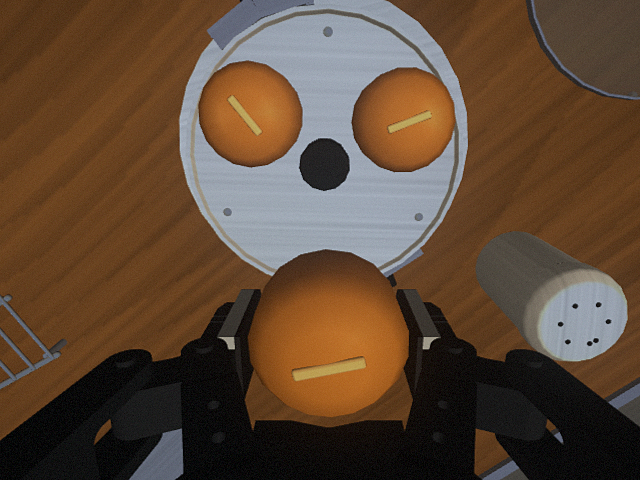

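The bun is held firmly. Carrying it to the far slot on the rack.

```bash
python3 -m crank '[[[-0.15,-0.5,0,0,0,-1,40],[-0.28,-0.9,0,0,0,-1,40],[-0.28,-0.9,0,0,0,-1,40],[-0.28,-0.9,0,0,0,-1,40],[-0.28,-0.9,0,0,0,-1,40],[-0.28,-0.9,0,0,0,-1,40],[-0.28,-0.9,0,0,0,-1,40],[-0.28,-0.9,0,0,0,-1,40]]]' 25
python3 -m crank '[[[-0.1,-0.4,0,0,0,-1,40],[0,0,0,0,0,-1,40],[0,0,0,0,0,-1,40],[0,0,0,0,0,-0.8,40],[0,0,0,0,0,0,40]]]' 25
python3 - <<'E'
from h import *
o,p,d=save('w12','wrist'); print(o["position"],np.round(o["joint_pos"],2))
E
```

```text
clock: 17.32
position: [0.5193, -0.3725, 0.1226]
ee_rot: [0.996, 0.084, -0.001, -0.0]
ft_force: [0.9, 0.1, -0.4]
grip_width: 0.604
clock: 17.95
position: [0.5141, -0.3948, 0.1225]
ee_rot: [0.997, -0.08, -0.001, -0.0]
ft_force: [-0.8, 0.3, -0.4]
grip_width: 0.602
[ 0.51412293 -0.39483569  0.12254868] [ 0.06  0.51  0.72  1.52 -0.35  1.25  0.67]
```

View pics/w12.png

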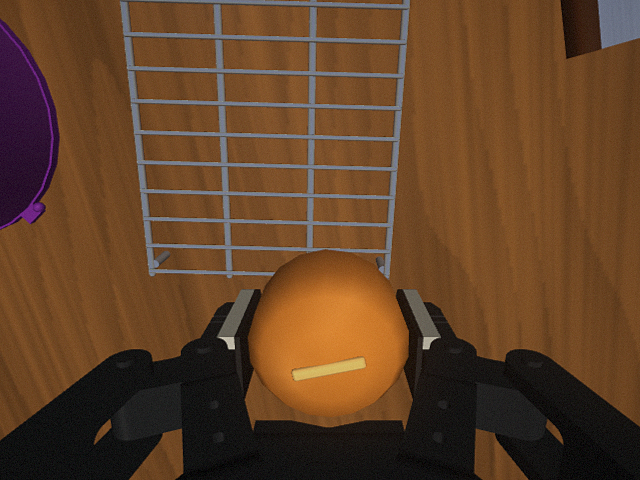

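```bash
python3 - <<'E'
from h import *
o,p,d=load('w12')
a=px2w("wrist",o,152,272,z=.025);b=px2w("wrist",o,389,270,z=.025);print(a,b,np.linalg.norm(a-b))
C=(a+b)/2; ex=(b-a)/np.linalg.norm(b-a); ey=np.array([-ex[1],ex[0],0]); 
print(np.degrees(np.arctan2(ex[1],ex[0])),"centre",C+ey*.122)
for k in(.043,.123,.203):
  for s in(-.045,.045): print(k,s,C+ey*k+ex*s)
E
```

```text
[ 0.37951364 -0.41079799  0.025     ] [ 0.55394593 -0.43700425  0.025     ] 0.17638988863946076
-8.54407098907542 centre [ 0.48485534 -0.30325509  0.025     ]
0.043 -0.045 [ 0.42861772 -0.37469269  0.025     ]
0.043 0.045 [ 0.51761889 -0.388064    0.025     ]
0.123 -0.045 [ 0.44050332 -0.29558054  0.025     ]
0.123 0.045 [ 0.52950449 -0.30895184  0.025     ]
0.203 -0.045 [ 0.45238893 -0.21646839  0.025     ]
0.203 0.045 [ 0.5413901  -0.22983969  0.025     ]
```

```bash
python3 -m crank '[[[0.05,0.11,-0.4,0,0,0,40],[0,0,-0.6,0,0,0,40],[0,0,-0.6,0,0,0,40],[0,0,-0.4,0,0,0,40],[0,0,-0.2,0,0,0,40],[0,0,0,0,0,0,40],[0,0,0,0,0,0,40]]]' 25
python3 -c "
from h import *
o=manip.get_obs();print(o['position'],o['ft_force'])"
```

```text
clock: 18.88
position: [0.519, -0.3884, -0.0076]
ee_rot: [0.997, -0.079, 0.001, 0.0]
ft_force: [0.6, -0.1, -0.4]
grip_width: 0.604
[ 0.51898003 -0.38844733 -0.00757836] [ 0.60732794 -0.14198591 -0.43383018]
```

```bash
python3 -m crank '[[[0,0,-0.07,0,0,0,40],[0,0,-0.03,0,0,0,40],[0,0,0,0,0,0,40],[0,0,0,0,0,0,64],[0,0,0,0,0,0,64],[0,0,0.3,0,0,0,64],[0,0,0.7,0,0,0,64],[0,0,0.9,0,0,0,68]]]' 25
python3 -m crank '[[[0,0,0.9,0,0,-0.2,68],[0.2,0.9,0,0,0,-0.2,68],[0.2,0.9,0,0,0,-0.2,68],[0.2,0.9,0,0,0,-0.2,68],[0.2,0.9,0,0,0,-0.2,68],[0.2,0.9,0,0,0,-0.2,68],[0.2,0.9,0,0,0,0,68],[0.2,0.9,0,0,0,0,68]]]' 25
python3 - <<'E'
from h import *
o,p,d=save('t13','top');b=buns(o,p,d,None,.1,.03,"top")
o=manip.get_obs();print(o["position"])
E
```

```text
clock: 19.88
position: [0.5179, -0.3876, 0.1008]
ee_rot: [0.997, -0.079, -0.001, -0.0]
ft_force: [1.0, 0.1, 0.2]
grip_width: 0.796
clock: 20.88
position: [0.6028, -0.0083, 0.1547]
ee_rot: [0.991, -0.131, 0.001, -0.0]
ft_force: [0.8, -0.5, -0.4]
grip_width: 0.799
px [456. 261.] xy(mm) 521.0 -385.7 r 25.6 top 66.4
[0.60412277 0.00167424 0.15401935]
```

View pics/t13.png

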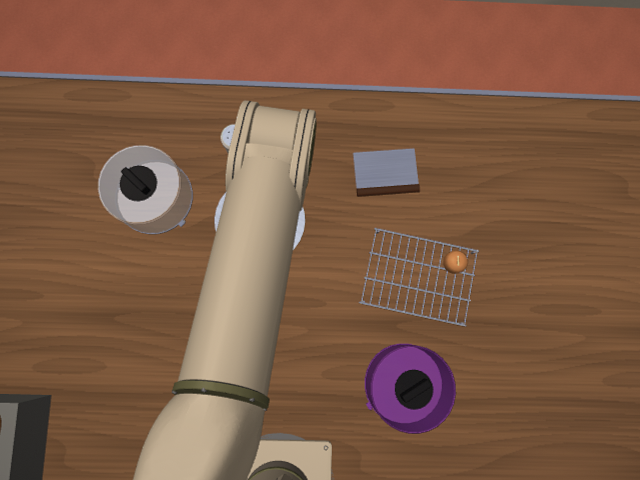

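```bash
python3 -m crank '[[[0.15,0.9,0,0,0,0,68],[0.16,0.9,0,0,0,0,68],[0,0.07,-0.4,0,0,0,68],[0,0,-0.5,0,0,0,68],[0,0,0,0,0,0,68],[0,0,0,0,0,0,68]]]' 25
python3 - <<'E'
from h import *
o,p,d=save('w14','wrist'); print(o["position"])
buns(o,p,d,(.611,.068),.1,.07)
E
```

```text
clock: 21.68
position: [0.6218, 0.1019, 0.101]
ee_rot: [0.991, -0.131, 0.001, -0.0]
ft_force: [-0.4, 0.0, 0.7]
grip_width: 0.796
[0.62181619 0.1018961  0.10100825]
px [324. 244.] xy(mm) 623.8 114.6 r 25.1 top 108.7
px [264. 368.] xy(mm) 576.2 68.1 r 35.3 top 108.6
```

View pics/w14.png

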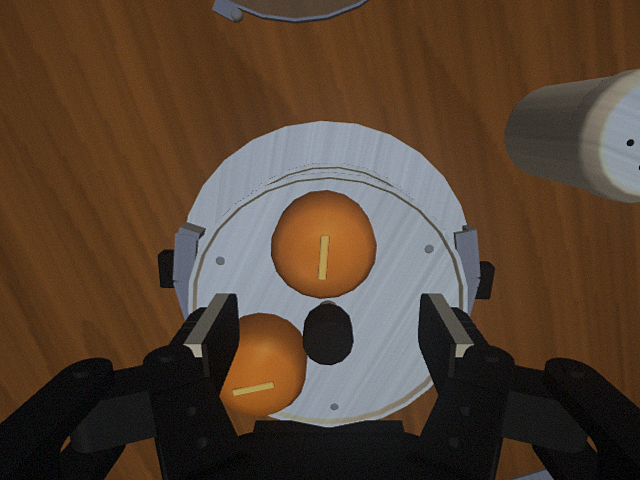

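```bash
python3 -m crank '[[[0.03,0.21,0,0,0,0,68],[0,0,-0.5,0,0,0,68],[0,0,-0.5,0,0,0,68],[0,0,-0.17,0,0,0,68],[0,0,0,0,0,0,68],[0,0,0,0,0,0,40],[0,0,0,0,0,0,40],[0,0,0,0,0,0,40]]]' 25
python3 -m crank '[[[0,0,0,0,0,0,40],[0,0,0.1,0,0,0,40],[0,0,0.3,0,0,0,40],[0,0,0.6,0,0,0,40],[0,0,0.8,0,0,0,40],[0,0,0,0,0,0,40]]]' 25
python3 - <<'E'
from h import *
o,p,d=save('w15','wrist'); print(o["position"])
E
```

```text
clock: 22.72
position: [0.6238, 0.1153, 0.0302]
ee_rot: [0.991, -0.131, 0.001, -0.001]
ft_force: [2.0, 1.5, 3.5]
grip_width: 0.595
clock: 23.48
position: [0.6252, 0.1149, 0.1421]
ee_rot: [0.991, -0.131, 0.003, -0.001]
ft_force: [0.3, 0.4, -1.8]
grip_width: 0.602
[0.62517564 0.11494637 0.1420927 ]
```

View pics/w15.png

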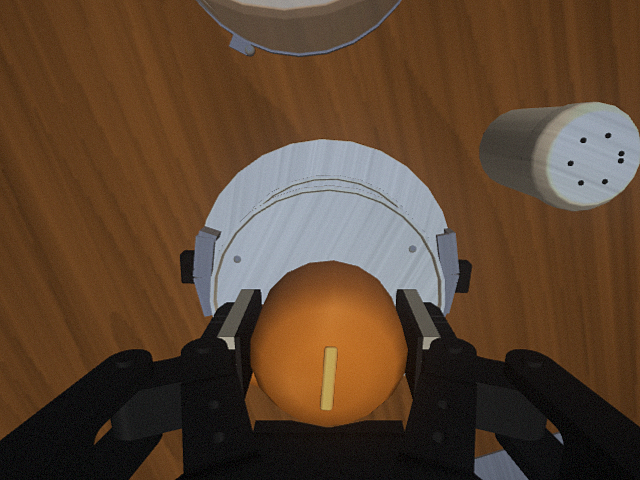

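```bash
python3 -m crank '[[[-0.25,-0.6,0,0,0,0.5,40],[-0.365,-0.9,0,0,0,0.6,40],[-0.365,-0.9,0,0,0,0,40],[-0.365,-0.9,0,0,0,0,40],[-0.365,-0.9,0,0,0,0,40],[-0.365,-0.9,0,0,0,0,40],[-0.365,-0.9,0,0,0,0,40],[-0.365,-0.9,0,0,0,0,40]]]' 25
python3 -m crank '[[[-0.365,-0.9,0,0,0,0,40],[-0.15,-0.4,0,0,0,0,40],[0,0,0,0,0,0,40],[0,0,0,0,0,0,40]]]' 25
```

```text
clock: 24.52
position: [0.4531, -0.3001, 0.1365]
ee_rot: [0.997, -0.083, -0.0, -0.0]
ft_force: [0.9, -0.0, -0.5]
grip_width: 0.599
clock: 25.02
position: [0.4239, -0.3758, 0.1364]
ee_rot: [0.997, -0.083, -0.0, -0.001]
ft_force: [0.3, 0.3, -1.4]
grip_width: 0.6
```

```bash
python3 -m crank '[[[0.07,0,-0.4,0,0,0,40],[0,0,-0.7,0,0,0,40],[0,0,-0.7,0,0,0,40],[0,0,-0.4,0,0,0,40],[0,0,-0.22,0,0,0,40],[0,0,-0.05,0,0,0,40],[0,0,0,0,0,0,40],[0,0,0,0,0,0,40]]]' 25
```

```text
clock: 26.02
position: [0.4285, -0.3773, -0.0102]
ee_rot: [0.997, -0.083, 0.001, 0.0]
ft_force: [-0.0, -0.3, -0.5]
grip_width: 0.606
```

```bash
python3 -m crank '[[[0,0,-0.035,0,0,0,40],[0,0,0,0,0,0,40],[0,0,0,0,0,0,64],[0,0,0,0,0,0,64],[0,0,0.3,0,0,0,64],[0,0,0.7,0,0,0,64],[0,0,0.9,0,0,0,68],[0,0,0.9,0,0,-0.5,68]]]' 25
python3 -m crank '[[[0.15,0.5,0,0,0,-1,68],[0.29,0.9,0,0,0,-1,68],[0.29,0.9,0,0,0,-1,68],[0.29,0.9,0,0,0,-1,68],[0.29,0.9,0,0,0,-1,68],[0.29,0.9,0,0,0,-1,68],[0.29,0.9,0,0,0,-1,68],[0.29,0.9,0,0,0,-1,68]]]' 25
python3 -m crank '[[[0.15,0.4,0,0,0,-1,68],[0,0,0,0,0,-1,68],[0,0,-0.4,0,0,-1,68],[0,0,-0.4,0,0,-1,68],[0,0,0,0,0,0,68]]]' 25
python3 - <<'E'
from h import *
o,p,d=save('w16','wrist'); print(o["position"],np.degrees(2*np.arctan2(o["ee_rot"][1],o["ee_rot"][0])))
buns(o,p,d,(.611,.068),.1,.07); knob(o,p,d,.106,(.611,.068))
o,p,d=save('t16','top');b=buns(o,p,d,(.48,-.3),.2,.03,"top")
E
```

```text
clock: 27.02
position: [0.4275, -0.3772, 0.1575]
ee_rot: [0.994, -0.106, 0.0, 0.0]
ft_force: [1.8, 0.1, 0.1]
grip_width: 0.795
clock: 28.02
position: [0.5592, 0.0325, 0.1561]
ee_rot: [0.898, -0.44, 0.001, -0.001]
ft_force: [0.9, 0.2, 0.7]
grip_width: 0.797
clock: 28.65
position: [0.5667, 0.0547, 0.1064]
ee_rot: [0.809, -0.588, -0.001, 0.001]
ft_force: [-0.6, -0.7, 0.4]
grip_width: 0.8
[0.56671636 0.05467668 0.10635444] -72.05445889377873
px [331. 256.] xy(mm) 571.5 55.5 r 25.0 top 108.7
knob 2454 ((613.3668823242188, 68.42320251464844), 12.884416580200195) [0.61396156 0.06862352 0.10605263]
px [456. 261.] xy(mm) 520.9 -386.0 r 25.6 top 66.6
px [454. 302.] xy(mm) 429.0 -379.8 r 25.3 top 66.6
```

View pics/w16.png

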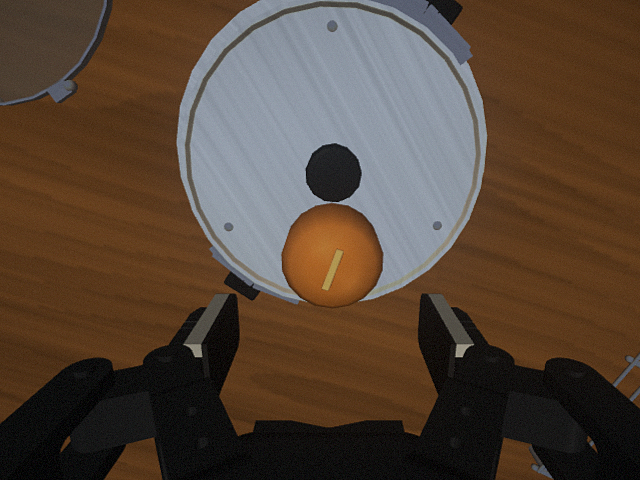

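```bash
python3 -m crank '[[[0.07,0.01,-0.3,0,0,0,68],[0,0,-0.5,0,0,0,68],[0,0,-0.3,0,0,0,68],[0,0,-0.16,0,0,0,68],[0,0,0,0,0,0,68],[0,0,0,0,0,0,40],[0,0,0,0,0,0,40],[0,0,0,0,0,0,40]]]' 25
python3 -m crank '[[[0,0,0,0,0,0,40],[0,0,0.1,0,0,0,40],[0,0,0.3,0,0,0,40],[0,0,0.6,0,0,0,40],[0,0,0.8,0,0,0,40],[0,0,0,0,0,0,40]]]' 25
python3 - <<'E'
from h import *
o,p,d=save('w17','wrist'); print(o["position"])
E
```

```text
clock: 29.75
position: [0.5724, 0.0557, 0.0318]
ee_rot: [0.809, -0.588, 0.0, -0.0]
ft_force: [-0.3, -0.8, 2.8]
grip_width: 0.6
clock: 30.5
position: [0.5742, 0.0555, 0.1437]
ee_rot: [0.809, -0.588, 0.002, -0.003]
ft_force: [-0.1, 0.0, -1.4]
grip_width: 0.599
[0.57419697 0.05546055 0.14368652]
```

View pics/w17.png

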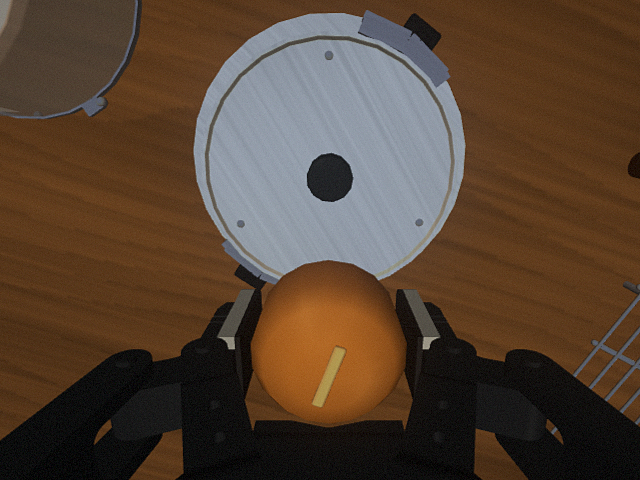

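```bash
python3 -m crank '[[[-0.05,-0.4,0,0,0,1,40],[-0.11,-0.8,0,0,0,1,40],[-0.11,-0.8,0,0,0,1,40],[-0.11,-0.8,0,0,0,1,40],[-0.11,-0.8,0,0,0,1,40],[-0.11,-0.8,0,0,0,1,40],[-0.11,-0.8,0,0,0,1,40],[-0.08,-0.8,0,0,0,1,40]]]' 25
python3 -m crank '[[[0,0,0,0,0,1,40],[0,0,0,0,0,1,40],[0,0,0,0,0,1,40],[0,0,0,0,0,1,40],[0,0,0,0,0,0.6,40],[0,0,0,0,0,0,40],[0,0,0,0,0,0,40]]]' 25
```

```text
clock: 31.55
position: [0.5236, -0.3056, 0.1384]
ee_rot: [0.962, -0.275, -0.001, -0.0]
ft_force: [0.7, 0.8, 0.2]
grip_width: 0.597
clock: 32.42
position: [0.5242, -0.3043, 0.1388]
ee_rot: [0.997, -0.08, -0.0, -0.0]
ft_force: [-0.6, -0.3, -0.5]
grip_width: 0.599
```

```bash
python3 -m crank '[[[0.085,-0.06,-0.4,0,0,0,40],[0,0,-0.7,0,0,0,40],[0,0,-0.7,0,0,0,40],[0,0,-0.4,0,0,0,40],[0,0,-0.22,0,0,0,40],[0,0,-0.06,0,0,0,40],[0,0,0,0,0,0,40],[0,0,0,0,0,0,40]]]' 25
```

```text
clock: 33.42
position: [0.5302, -0.3084, -0.0087]
ee_rot: [0.997, -0.079, 0.001, 0.0]
ft_force: [-0.8, 0.4, -0.7]
grip_width: 0.601
```

```bash
python3 -m crank '[[[0,0,-0.035,0,0,0,40],[0,0,0,0,0,0,40],[0,0,0,0,0,0,64],[0,0,0,0,0,0,64],[0,0,0.3,0,0,0,64],[0,0,0.7,0,0,0,64],[0,0,0.9,0,0,0,60],[0,0,0.9,0,0,0,60]]]' 25
python3 -m crank '[[[0.1,0.5,0,0,0,0,60],[0.2,0.9,0,0,0,0,60],[0.2,0.9,0,0,0,0,60],[0.2,0.9,0,0,0,0,60],[0.2,0.9,0,0,0,0,60],[0.2,0.9,0,0,0,0,60],[0.2,0.9,0,0,0,0,60],[0.08,0.4,0,0,0,0,60]]]' 25
python3 -m crank '[[[0,0,-0.4,0,0,0,60],[0,0,0,0,0,0,60],[0,0,0,0,0,0,60]]]' 25
python3 - <<'E'
from h import *
o,p,d=save('w18','wrist'); print(o["position"],np.degrees(2*np.arctan2(o["ee_rot"][1],o["ee_rot"][0])))
knob(o,p,d,.106,(.611,.068))
o,p,d=save('t18','top');b=buns(o,p,d,(.48,-.3),.2,.03,"top")
E
```

```text
clock: 34.42
position: [0.5293, -0.3082, 0.1591]
ee_rot: [0.997, -0.079, 0.0, 0.0]
ft_force: [0.6, -0.4, 0.5]
grip_width: 0.704
clock: 35.42
position: [0.6126, 0.0739, 0.1571]
ee_rot: [0.997, -0.077, 0.0, -0.001]
ft_force: [0.1, -0.7, -0.3]
grip_width: 0.706
clock: 35.8
position: [0.6128, 0.0688, 0.1335]
ee_rot: [0.997, -0.08, 0.001, 0.0]
ft_force: [-0.3, 0.4, -0.7]
grip_width: 0.7
[0.61275713 0.06878424 0.13348486] -9.164259777642144
knob 1623 ((613.3170166015625, 68.82401275634766), 12.997626304626465) [0.61367025 0.07001836 0.10598381]
px [423. 256.] xy(mm) 531.0 -310.8 r 25.4 top 67.2
px [455. 261.] xy(mm) 520.6 -385.6 r 25.8 top 66.7
px [453. 302.] xy(mm) 429.5 -379.8 r 25.7 top 66.2
```

View pics/w18.png

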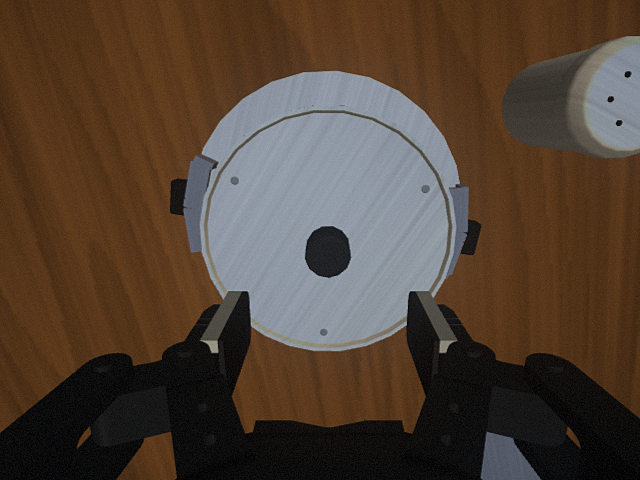

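```bash
python3 -m crank '[[[0.01,0,-0.5,0,0,0,60],[0,0,-0.6,0,0,0,60],[0,0,-0.4,0,0,0,60],[0,0,-0.12,0,0,0,60],[0,0,0,0,0,0,60],[0,0,0,0,0,0,15],[0,0,0,0,0,0,15],[0,0,0,0,0,0,15]]]' 80
python3 -m crank '[[[0,0,0,0,0,0,15],[0,0,0,0,0,0,15],[0,0,0.05,0,0,0,15],[0,0,0.1,0,0,0,15],[0,0,0.1,0,0,0,15],[0,0,0.3,0,0,0,15],[0,0,0,0,0,0,15]]]' 80
python3 - <<'E'
from h import *
o,p,d=save('w19','wrist'); print(o["position"],o["ft_force"],o["grip_width"]*85.4)
o,p,d=save('s19','scene')
cv2.imwrite('pics/s19c.png',cv2.resize(p[120:350,330:510],None,fx=2.6,fy=2.6,interpolation=cv2.INTER_CUBIC))
E
```

```text
clock: 36.9
position: [0.6135, 0.0701, 0.036]
ee_rot: [0.997, -0.079, 0.001, -0.0]
ft_force: [-1.4, 0.6, 5.9]
grip_width: 0.288
clock: 37.78
position: [0.6143, 0.0701, 0.0702]
ee_rot: [0.997, -0.079, 0.002, -0.001]
ft_force: [0.2, 0.0, -3.7]
grip_width: 0.282
[0.61434735 0.07005396 0.07021159] [ 1.72406367e-01  2.74434885e-03 -3.72227866e+00] 24.11289992597524
```

View pics/s19c.png

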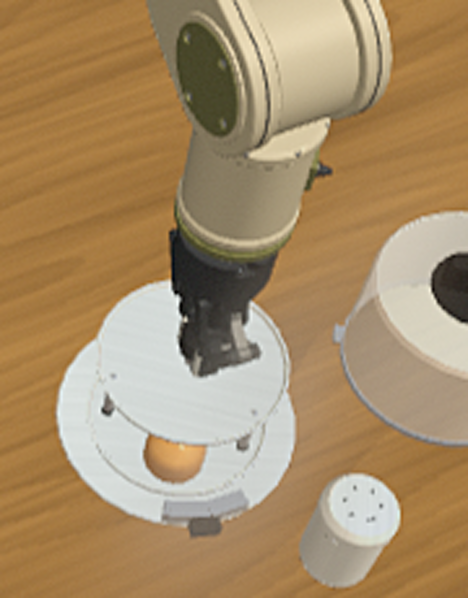

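```bash
python3 -m crank '[[[0,0,0.4,0,0,0,15],[0,0,0.6,0,0,0,15],[0,0,0.6,0,0,0,15],[0,0,0.5,0,0,0,15],[-0.2,0.3,0,0,0,0,15],[-0.5,0.74,0,0,0,0,15],[-0.5,0.74,0,0,0,0,15],[-0.5,0.74,0,0,0,0,15]]]' 80
python3 -m crank '[[[-0.5,0.74,0,0,0,0,15],[-0.4,0.6,0,0,0,0,15],[-0.1,0.15,0,0,0,0,15],[0,0,0,0,0,0,15],[0,0,0,0,0,0,15]]]' 80
python3 - <<'E'
from h import *
o,p,d=save('w20','wrist'); print(o["position"])
E
```

```text
clock: 38.88
position: [0.5096, 0.2223, 0.1936]
ee_rot: [0.997, -0.079, -0.0, 0.0]
ft_force: [0.2, 0.9, -2.9]
grip_width: 0.276
clock: 39.5
position: [0.452, 0.309, 0.1939]
ee_rot: [0.997, -0.08, 0.0, 0.0]
ft_force: [0.3, -0.1, -3.4]
grip_width: 0.277
[0.45195979 0.30897606 0.19391065]
```

View pics/w20.png

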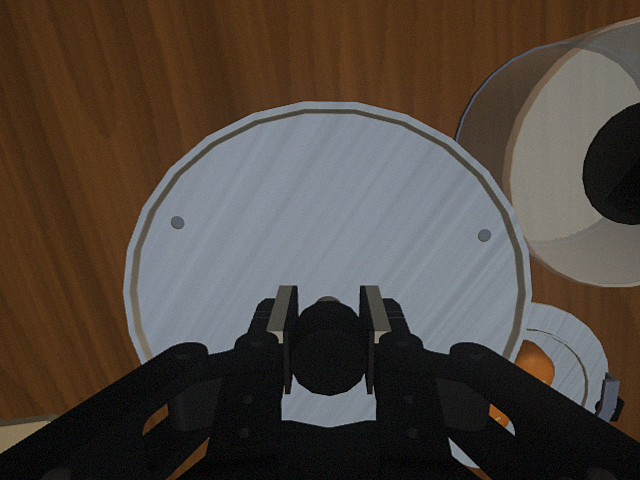

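```bash
python3 -m crank '[[[0,0,-0.4,0,0,0,15],[0,0,-0.6,0,0,0,15],[0,0,-0.6,0,0,0,15],[0,0,-0.6,0,0,0,15],[0,0,-0.35,0,0,0,15],[0,0,-0.15,0,0,0,15],[0,0,0,0,0,0,15],[0,0,0,0,0,0,15]]]' 80
```

```text
clock: 40.55
position: [0.4518, 0.3108, 0.0331]
ee_rot: [0.997, -0.079, 0.001, -0.001]
ft_force: [-0.4, 0.2, -3.5]
grip_width: 0.284
```

```bash
python3 -m crank '[[[0,0,-0.06,0,0,0,15],[0,0,-0.03,0,0,0,15],[0,0,-0.02,0,0,0,15],[0,0,0,0,0,0,15]]]' 80
```

```text
clock: 41.05
position: [0.4511, 0.3111, 0.0266]
ee_rot: [0.997, -0.079, 0.0, -0.001]
ft_force: [-5.4, -2.0, 8.9]
grip_width: 0.284
```

```bash
python3 -m crank '[[[0,0,0,0,0,0,35],[0,0,0,0,0,0,45],[0,0,0.3,0,0,0,45],[0,0,0.7,0,0,0,45],[0,0,0.9,0,0,0,60],[0,0,0.9,0,0,0,60],[0,0,0.9,0,0,0,60],[0.3,-0.4,0.6,0,0,0,60]]]' 25
python3 -m crank '[[[0.5,-0.74,0,0,0,0,60],[0.5,-0.74,0,0,0,0,60],[0.5,-0.74,0,0,0,0,60],[0.5,-0.74,0,0,0,0,60],[0.38,-0.7,0,0,0,0,60],[0,0,0,0,0,0,60],[0,0,0,0,0,0,60]]]' 25
python3 - <<'E'
from h import *
o,p,d=save('w21','wrist'); print(o["position"],np.degrees(2*np.arctan2(o["ee_rot"][1],o["ee_rot"][0])))
buns(o,p,d,(.611,.068),.15,.02); knob(o,p,d,.048,(.612,.069))
save('s21','scene')
E
```

```text
clock: 42.05
position: [0.4684, 0.2882, 0.2874]
ee_rot: [0.997, -0.077, 0.001, -0.002]
ft_force: [0.2, -0.7, -0.2]
grip_width: 0.701
clock: 42.92
position: [0.6116, 0.0674, 0.2842]
ee_rot: [0.997, -0.079, 0.0, -0.0]
ft_force: [-0.1, 0.8, -0.5]
grip_width: 0.703
[0.61161999 0.06739508 0.2842034 ] -9.066399386710708
px [327. 144.] xy(mm) 618.4 114.1 r 25.1 top 51.3
px [294. 187.] xy(mm) 576.1 74.1 r 25.3 top 51.4
px [369. 205.] xy(mm) 653.3 41.4 r 25.5 top 51.3
knob 452 ((617.9314575195312, 73.81382751464844), 19.9823055267334) [0.61400782 0.06818892 0.04833399]
```

View pics/w21.png

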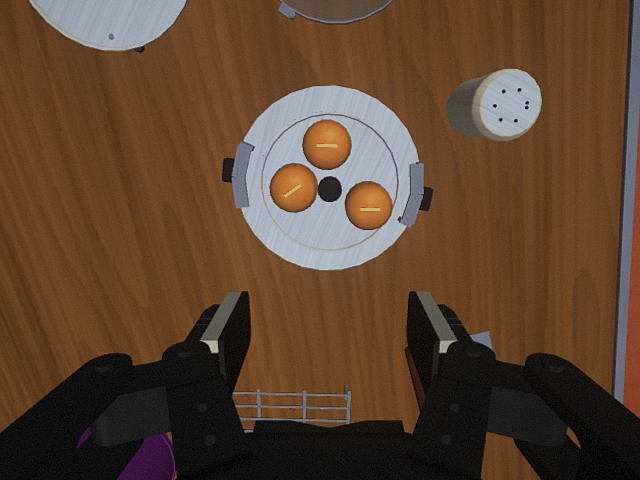

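View pics/s21.png

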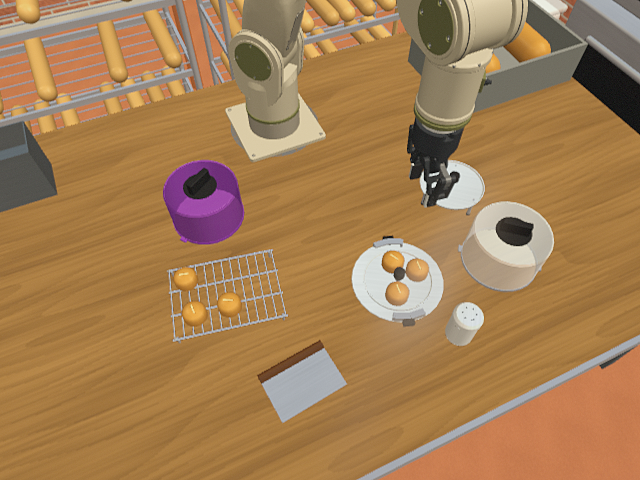

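Three lower buns are there. The one at (294,187) has been knocked against the knob, to about (576,74) mm, with its neighbour at (618,114) only 58 mm away. I'll take the neighbour first with the jaws turned to −25° to keep clear.

```bash
python3 -m crank '[[[0.11,0.78,0,0,0,-1,64],[0,0,-0.6,0,0,-1,64],[0,0,-0.8,0,0,-1,64],[0,0,-0.8,0,0,-0.2,64],[0,0,-0.8,0,0,0,64],[0,0,-0.6,0,0,0,64],[0,0,0,0,0,0,64],[0,0,0,0,0,0,64]]]' 25
python3 - <<'E'
from h import *
o,p,d=save('w22','wrist'); print(o["position"],np.degrees(2*np.arctan2(o["ee_rot"][1],o["ee_rot"][0])))
buns(o,p,d,(.611,.068),.15,.02)
E
```

```text
clock: 44.02
position: [0.6192, 0.1147, 0.0693]
ee_rot: [0.976, -0.217, 0.001, -0.001]
ft_force: [0.5, 0.5, -0.1]
grip_width: 0.751
[0.61918127 0.11465077 0.06931496] -25.008951444690634
px [327. 253.] xy(mm) 619.0 114.4 r 25.1 top 51.1
px [449. 302.] xy(mm) 662.4 106.1 r 4.5 top 121.6
px [291. 337.] xy(mm) 575.6 74.3 r 25.9 top 51.0
px [406. 338.] xy(mm) 645.0 44.8 r 23.5 top 49.2
```

View pics/w22.png

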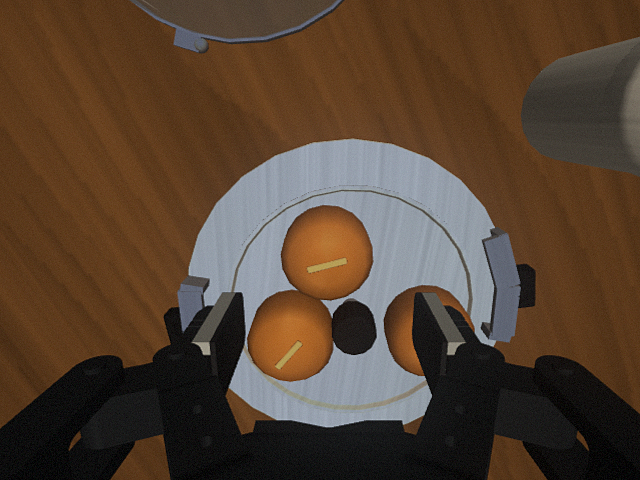

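```bash
python3 -m crank '[[[0,0,-0.4,0,0,0,64],[0,0,-0.5,0,0,0,64],[0,0,-0.4,0,0,0,64],[0,0,-0.2,0,0,0,64],[0,0,-0.1,0,0,0,64],[0,0,0,0,0,0,64],[0,0,0,0,0,0,40],[0,0,0,0,0,0,40]]]' 25
python3 -m crank '[[[0,0,0,0,0,0,40],[0,0,0,0,0,0,40],[0,0,0.1,0,0,0,40],[0,0,0.3,0,0,0,40],[0,0,0.6,0,0,0,40],[0,0,0.8,0,0,0,40],[0,0,0,0,0,0,40]]]' 25
python3 - <<'E'
from h import *
o,p,d=save('w23','wrist'); print(o["position"])
E
```

```text
clock: 45.08
position: [0.6191, 0.1139, -0.0277]
ee_rot: [0.976, -0.217, 0.001, -0.0]
ft_force: [-0.6, 0.2, 2.1]
grip_width: 0.599
clock: 45.95
position: [0.6209, 0.1139, 0.0844]
ee_rot: [0.976, -0.217, 0.003, -0.002]
ft_force: [-0.1, 0.1, -1.5]
grip_width: 0.6
[0.62094354 0.11389359 0.08441936]
```

View pics/w23.png

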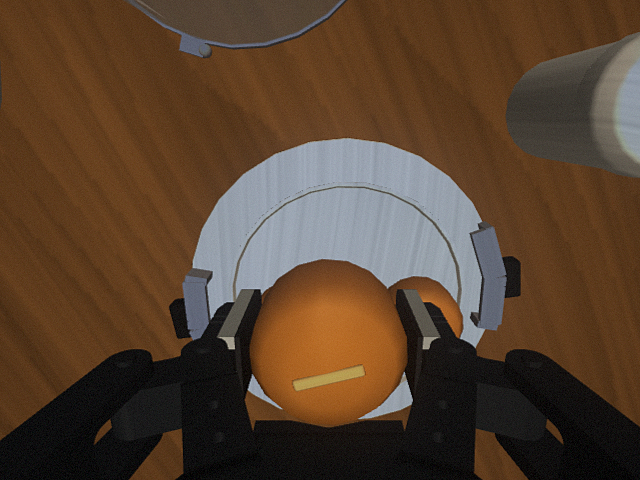

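```bash
python3 -m crank '[[[0,0,0.8,0,0,0.6,40],[-0.12,-0.53,0,0,0,0.6,40],[-0.21,-0.9,0,0,0,0.6,40],[-0.21,-0.9,0,0,0,0.6,40],[-0.21,-0.9,0,0,0,0.8,40],[-0.21,-0.9,0,0,0,0,40],[-0.21,-0.9,0,0,0,0,40],[-0.16,-0.7,0,0,0,0,40]]]' 25
python3 -m crank '[[[0,0,0,0,0,0,40],[0,0,0,0,0,0,40]]]' 25
```

```text
clock: 47.0
position: [0.5369, -0.2322, 0.1268]
ee_rot: [0.997, -0.08, -0.001, -0.0]
ft_force: [0.5, -0.2, -0.8]
grip_width: 0.603
clock: 47.25
position: [0.5383, -0.2291, 0.1267]
ee_rot: [0.997, -0.079, -0.001, -0.0]
ft_force: [0.6, 1.3, -0.9]
grip_width: 0.601
```

```bash
python3 -m crank '[[[0.05,0,-0.4,0,0,0,40],[0,0,-0.7,0,0,0,40],[0,0,-0.6,0,0,0,40],[0,0,-0.4,0,0,0,40],[0,0,-0.17,0,0,0,40],[0,0,-0.07,0,0,0,40],[0,0,0,0,0,0,40],[0,0,0,0,0,0,40]]]' 25
```

```text
clock: 48.25
position: [0.5425, -0.2297, -0.0121]
ee_rot: [0.997, -0.079, 0.001, -0.0]
ft_force: [-0.5, 1.7, 2.3]
grip_width: 0.602
```

```bash
python3 -m crank '[[[0,0,0,0,0,0,64],[0,0,0,0,0,0,64],[0,0,0.3,0,0,0,64],[0,0,0.7,0,0,0,64],[0,0,0.9,0,0,0.5,64],[0,0,0.8,0,0,0.7,64],[0.1,0.9,0,0,0,1,64],[0.1,0.9,0,0,0,1,64]]]' 25
python3 -m crank '[[[0.1,0.9,0,0,0,1,64],[0.1,0.9,0,0,0,1,64],[0.1,0.9,0,0,0,1,64],[0.05,0.56,0,0,0,1,64],[0,0,0,0,0,1,64],[0,0,0,0,0,1,64],[0,0,0,0,0,1,64],[0,0,0,0,0,1,64]]]' 25
python3 -m crank '[[[0,0,0,0,0,1,64],[0,0,0,0,0,1,64],[0,0,0,0,0,1,64],[0,0,0,0,0,1,64],[0,0,0,0,0,1,64],[0,0,-0.4,0,0,1,64],[0,0,-0.6,0,0,1,64],[0,0,0,0,0,0,64]]]' 25
python3 - <<'E'
from h import *
o,p,d=save('w24','wrist'); print(o["position"],np.degrees(2*np.arctan2(o["ee_rot"][1],o["ee_rot"][0])))
buns(o,p,d,(.611,.068),.15,.02)
o,p,d=save('t24','top');b=buns(o,p,d,(.48,-.3),.2,.03,"top")
E
```

```text
clock: 49.25
position: [0.554, -0.1216, 0.1511]
ee_rot: [0.998, 0.061, 0.001, 0.0]
ft_force: [1.3, 0.2, -0.3]
grip_width: 0.749
clock: 50.25
position: [0.5748, 0.0722, 0.1497]
ee_rot: [0.917, 0.399, 0.0, 0.0]
ft_force: [0.4, 0.1, 0.3]
grip_width: 0.744
clock: 51.25
position: [0.573, 0.0721, 0.0874]
ee_rot: [0.755, 0.655, -0.002, -0.001]
ft_force: [-0.2, -0.1, 0.6]
grip_width: 0.751
[0.57300184 0.07214799 0.08744592] 81.87309805129905
px [329. 244.] xy(mm) 575.3 73.7 r 25.5 top 51.3
px [297. 363.] xy(mm) 653.2 41.5 r 25.6 top 51.1
px [388. 249.] xy(mm) 543.6 -232.0 r 25.7 top 66.2
px [423. 256.] xy(mm) 531.2 -311.5 r 25.9 top 66.9
px [456. 261.] xy(mm) 521.0 -385.8 r 25.8 top 65.8
px [453. 302.] xy(mm) 429.4 -379.5 r 25.5 top 66.5
```

View pics/w24.png

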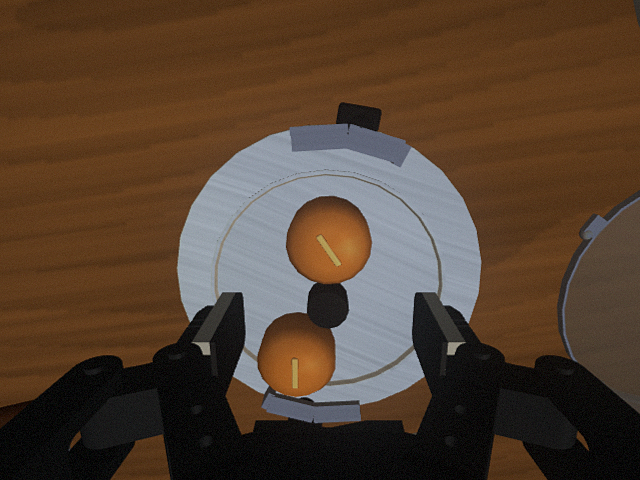

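```bash
python3 -m crank '[[[0.03,0.025,-0.5,0,0,0,64],[0,0,-0.6,0,0,0,64],[0,0,-0.5,0,0,0,64],[0,0,-0.2,0,0,0,64],[0,0,-0.1,0,0,0,64],[0,0,0,0,0,0,64],[0,0,0,0,0,0,40],[0,0,0,0,0,0,40]]]' 25
python3 -m crank '[[[0,0,0,0,0,0,40],[0,0,0,0,0,0,40],[0,0,0.1,0,0,0,40],[0,0,0.3,0,0,0,40],[0,0,0.6,0,0,0,40],[0,0,0.8,0,0,0,40],[0,0,0.8,0,0,0,40],[0,0,0,0,0,0,40]]]' 25
python3 - <<'E'
from h import *
o,p,d=save('w25','wrist'); print(o["position"])
E
```

```text
clock: 52.35
position: [0.5773, 0.0752, -0.0239]
ee_rot: [0.755, 0.656, 0.001, 0.0]
ft_force: [1.4, -0.4, 3.4]
grip_width: 0.6
clock: 53.35
position: [0.5788, 0.0753, 0.1362]
ee_rot: [0.755, 0.655, 0.004, 0.002]
ft_force: [-0.3, 0.0, -0.6]
grip_width: 0.605
[0.57879827 0.07529398 0.13619656]
```

View pics/w25.png

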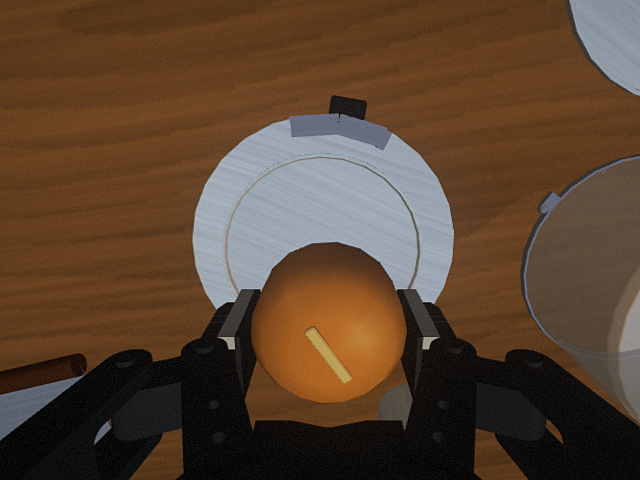

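```bash
python3 -m crank '[[[-0.2,-0.46,0,0,0,0,40],[-0.36,-0.83,0,0,0,0,40],[-0.36,-0.83,0,0,0,0,40],[-0.36,-0.83,0,0,0,0,40],[-0.36,-0.83,0,0,0,0,40],[-0.36,-0.83,0,0,0,0,40],[-0.1,-0.24,0,0,0,0,40],[0,0,0,0,0,0,40]]]' 25
python3 -m crank '[[[0,0,0,0,0,0,40],[0,0,0,0,0,0,40]]]' 25
```

```text
clock: 54.4
position: [0.4497, -0.2161, 0.1305]
ee_rot: [0.756, 0.655, -0.0, -0.001]
ft_force: [-0.1, 0.0, -0.2]
grip_width: 0.599
clock: 54.65
position: [0.451, -0.2145, 0.1308]
ee_rot: [0.754, 0.657, -0.0, -0.0]
ft_force: [-0.2, 0.4, -0.7]
grip_width: 0.603
```

```bash
python3 -m crank '[[[0.01,-0.05,-0.4,0,0,0,40],[0,0,-0.7,0,0,0,40],[0,0,-0.6,0,0,0,40],[0,0,-0.4,0,0,0,40],[0,0,-0.17,0,0,0,40],[0,0,-0.06,0,0,0,40],[0,0,0,0,0,0,40],[0,0,0,0,0,0,40]]]' 25
```

```text
clock: 55.65
position: [0.4517, -0.219, -0.008]
ee_rot: [0.755, 0.656, 0.001, 0.001]
ft_force: [0.2, -0.1, -1.2]
grip_width: 0.597
```

```bash
python3 -m crank '[[[0,0,-0.025,0,0,0,40],[0,0,0,0,0,0,64],[0,0,0,0,0,0,64],[0,0,0.3,0,0,0,64],[0,0,0.7,0,0,0,64],[0,0,0.9,0,0,0,64],[0,0,0.7,0,0,0,64],[0.3,0.38,0,0,0,0,64]]]' 25
python3 -m crank '[[[0.58,0.75,0,0,0,-1,64],[0.58,0.75,0,0,0,-1,64],[0.58,0.75,0,0,0,-1,64],[0.58,0.75,0,0,0,-1,64],[0.58,0.75,0,0,0,-1,64],[0.15,0.2,-0.4,0,0,-0.2,64],[0,0,-0.6,0,0,0,64],[0,0,0,0,0,0,64]]]' 25
python3 - <<'E'
from h import *
o,p,d=save('w26','wrist'); print(o["position"],np.degrees(2*np.arctan2(o["ee_rot"][1],o["ee_rot"][0])))
buns(o,p,d,(.611,.068),.15,.02)
o,p,d=save('t26','top');b=buns(o,p,d,(.48,-.3),.2,.03,"top")
E
```

```text
clock: 56.65
position: [0.4703, -0.1986, 0.1506]
ee_rot: [0.757, 0.654, 0.002, 0.003]
ft_force: [1.3, 0.1, -1.3]
grip_width: 0.748
clock: 57.65
position: [0.6502, 0.0408, 0.0843]
ee_rot: [0.883, 0.469, -0.002, -0.0]
ft_force: [-0.2, 0.1, 1.2]
grip_width: 0.748
[0.65019837 0.04075832 0.08427628] 55.93743766609545
px [329. 246.] xy(mm) 653.1 41.8 r 25.1 top 51.1
px [388. 249.] xy(mm) 543.8 -230.9 r 26.1 top 66.3
px [423. 256.] xy(mm) 531.0 -311.6 r 25.8 top 66.6
px [456. 261.] xy(mm) 521.1 -385.0 r 25.6 top 66.9
px [382. 290.] xy(mm) 451.5 -218.5 r 25.4 top 66.6
px [453. 302.] xy(mm) 429.9 -379.7 r 25.4 top 66.5
```

View pics/w26.png

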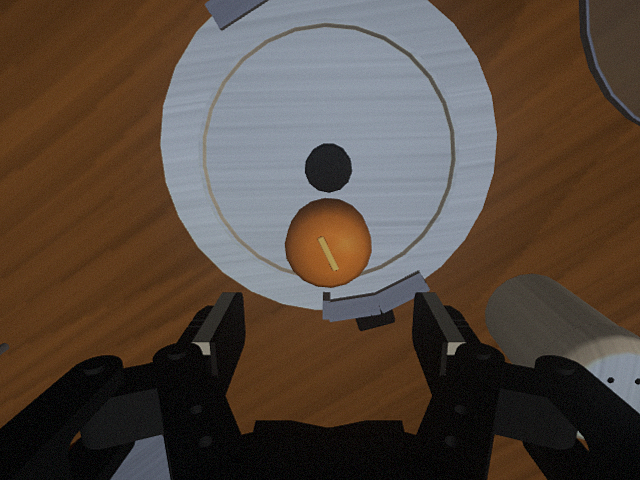

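```bash
python3 -m crank '[[[0.045,0.015,-0.5,0,0,0,64],[0,0,-0.6,0,0,0,64],[0,0,-0.45,0,0,0,64],[0,0,-0.2,0,0,0,64],[0,0,-0.1,0,0,0,64],[0,0,0,0,0,0,64],[0,0,0,0,0,0,40],[0,0,0,0,0,0,40]]]' 25
python3 -m crank '[[[0,0,0,0,0,0,40],[0,0,0,0,0,0,40],[0,0,0.1,0,0,0,40],[0,0,0.3,0,0,0,40],[0,0,0.6,0,0,0,40],[0,0,0.8,0,0,0,40],[0,0,0.8,0,0,0,40],[0,0,0,0,0,0,40]]]' 25
python3 - <<'E'
from h import *
o,p,d=save('w27','wrist'); print(o["position"])
E
```

```text
clock: 58.75
position: [0.6555, 0.0418, -0.0241]
ee_rot: [0.883, 0.469, 0.001, 0.0]
ft_force: [0.5, -0.3, 3.8]
grip_width: 0.603
clock: 59.75
position: [0.6572, 0.0416, 0.1364]
ee_rot: [0.883, 0.469, 0.004, 0.001]
ft_force: [0.3, -0.7, -0.4]
grip_width: 0.601
[0.65718136 0.04158753 0.13637728]
```

View pics/w27.png

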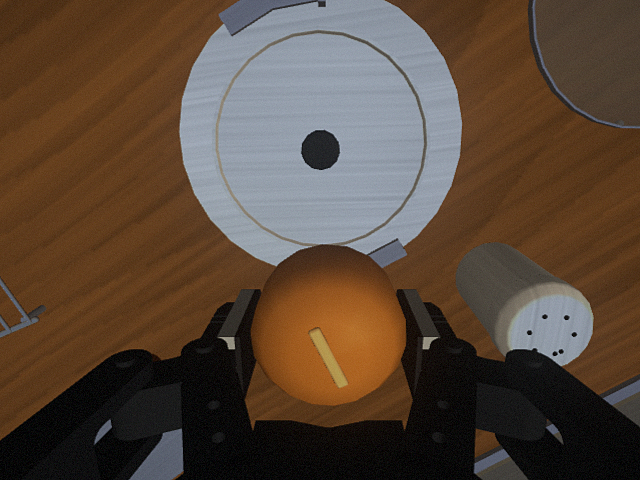

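```bash
python3 -m crank '[[[-0.3,-0.47,0,0,0,-1,40],[-0.52,-0.82,0,0,0,-1,40],[-0.52,-0.82,0,0,0,-1,40],[-0.52,-0.82,0,0,0,-1,40],[-0.52,-0.82,0,0,0,-1,40],[-0.52,-0.82,0,0,0,-1,40],[-0.52,-0.82,0,0,0,-1,40],[-0.18,-0.27,0,0,0,-1,40]]]' 25
python3 -m crank '[[[0,0,0,0,0,-1,40],[0,0,0,0,0,-1,40],[0,0,0,0,0,-1,40],[0,0,0,0,0,-1,40],[0,0,0,0,0,-1,40],[0,0,0,0,0,0,40],[0,0,0,0,0,0,40]]]' 25
```

```text
clock: 60.8
position: [0.4353, -0.3008, 0.1302]
ee_rot: [0.991, 0.135, -0.001, -0.0]
ft_force: [0.8, 0.9, -1.6]
grip_width: 0.6
clock: 61.68
position: [0.4384, -0.2976, 0.1304]
ee_rot: [0.997, -0.078, -0.0, -0.0]
ft_force: [0.2, -0.8, -1.1]
grip_width: 0.601
```

```bash
python3 -m crank '[[[0.03,-0.01,-0.4,0,0,0,40],[0,0,-0.7,0,0,0,40],[0,0,-0.6,0,0,0,40],[0,0,-0.4,0,0,0,40],[0,0,-0.17,0,0,0,40],[0,0,-0.07,0,0,0,40],[0,0,0,0,0,0,40],[0,0,0,0,0,0,40]]]' 25
```

```text
clock: 62.68
position: [0.4408, -0.2986, -0.0086]
ee_rot: [0.997, -0.079, 0.0, -0.0]
ft_force: [-2.7, 2.0, 5.0]
grip_width: 0.6
```

```bash
python3 -m crank '[[[0,0,0,0,0,0,62],[0,0,0,0,0,0,64],[0,0,0.3,0,0,0,64],[0,0,0.7,0,0,0,64],[0,0,0.9,0,0,0,60],[0,0,0.7,0,0,0,60],[0.2,0.44,0,0,0,0,60],[0.41,0.87,0,0,0,0,60]]]' 25
python3 -m crank '[[[0.41,0.87,0,0,0,0,60],[0.41,0.87,0,0,0,0,60],[0.41,0.87,0,0,0,0,60],[0.41,0.87,0,0,0,0,60],[0.41,0.87,0,0,0,0,60],[0.22,0.46,0,0,0,0,60],[0,0,-0.6,0,0,0,60],[0,0,-0.6,0,0,0,60]]]' 25
python3 -m crank '[[[0,0,0,0,0,0,60],[0,0,0,0,0,0,60]]]' 25
python3 - <<'E'
from h import *
o,p,d=save('w28','wrist'); print(o["position"])
knob(o,p,d,.048,(.612,.069))
o,p,d=save('t28','top');b=buns(o,p,d,(.48,-.3),.2,.03,"top")
E
```

```text
clock: 63.68
position: [0.477, -0.2214, 0.1484]
ee_rot: [0.997, -0.082, 0.001, 0.0]
ft_force: [0.8, -0.4, -0.4]
grip_width: 0.698
clock: 64.68
position: [0.614, 0.0691, 0.075]
ee_rot: [0.997, -0.079, 0.001, 0.0]
ft_force: [-0.3, -0.0, -1.2]
grip_width: 0.705
clock: 64.92
position: [0.6142, 0.0686, 0.0765]
ee_rot: [0.997, -0.079, 0.001, -0.0]
ft_force: [0.2, -0.7, 0.3]
grip_width: 0.707
[0.61423045 0.06857531 0.07646263]
knob 1629 ((614.2164306640625, 67.6484375), 12.973501205444336) [0.61427818 0.06879853 0.04842954]
px [388. 249.] xy(mm) 543.9 -231.9 r 25.9 top 66.5
px [423. 256.] xy(mm) 531.3 -311.7 r 25.4 top 67.1
px [456. 261.] xy(mm) 520.9 -385.5 r 25.6 top 66.8
px [382. 290.] xy(mm) 451.2 -218.6 r 25.6 top 66.4
px [417. 295.] xy(mm) 442.7 -296.5 r 25.4 top 66.6
px [453. 302.] xy(mm) 429.8 -379.8 r 25.4 top 66.4
```

View pics/w28.png

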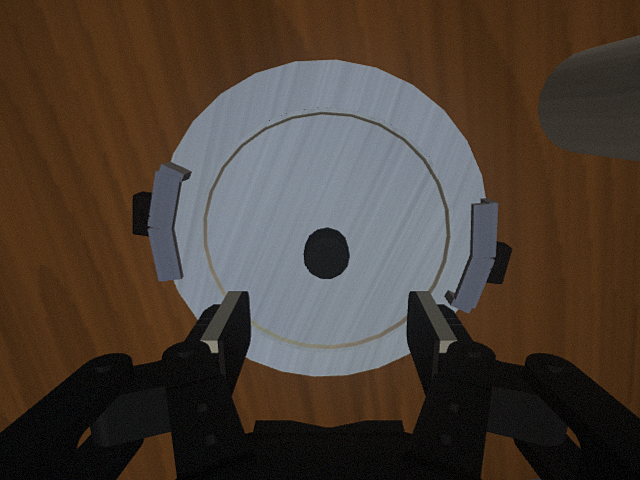

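View pics/t28.png

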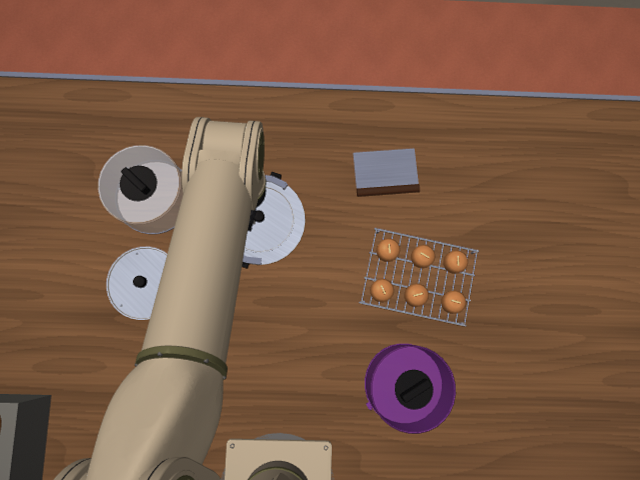

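```bash
python3 -m crank '[[[0,0,-0.5,0,0,0,60],[0,0,-0.6,0,0,0,60],[0,0,-0.4,0,0,0,60],[0,0,-0.13,0,0,0,60],[0,0,0,0,0,0,60],[0,0,0,0,0,0,15],[0,0,0,0,0,0,15],[0,0,0,0,0,0,15]]]' 80
python3 -m crank '[[[0,0,0,0,0,0,15],[0,0,0,0,0,0,15],[0,0,0.05,0,0,0,15],[0,0,0.1,0,0,0,15],[0,0,0.2,0,0,0,15],[0,0,0.3,0,0,0,15],[0,0,0,0,0,0,15]]]' 80
python3 - <<'E'
from h import *
o,p,d=save('s29','scene'); o=manip.get_obs();print(o["ft_force"],o["torque"])
cv2.imwrite('pics/s29c.png',cv2.resize(p[120:350,330:560],None,fx=2.5,fy=2.5,interpolation=cv2.INTER_CUBIC))
E
```

```text
clock: 66.03
position: [0.6147, 0.0689, -0.0222]
ee_rot: [0.997, -0.079, 0.001, -0.0]
ft_force: [1.7, -0.7, 5.3]
grip_width: 0.285
clock: 66.9
position: [0.6147, 0.0689, 0.0177]
ee_rot: [0.997, -0.079, 0.002, -0.001]
ft_force: [0.2, 0.1, -3.0]
grip_width: 0.287
[-0.17479798  0.63834722 -4.74545907] [ 0.0215274   0.02849551 -0.03126578]
```

View pics/s29c.png

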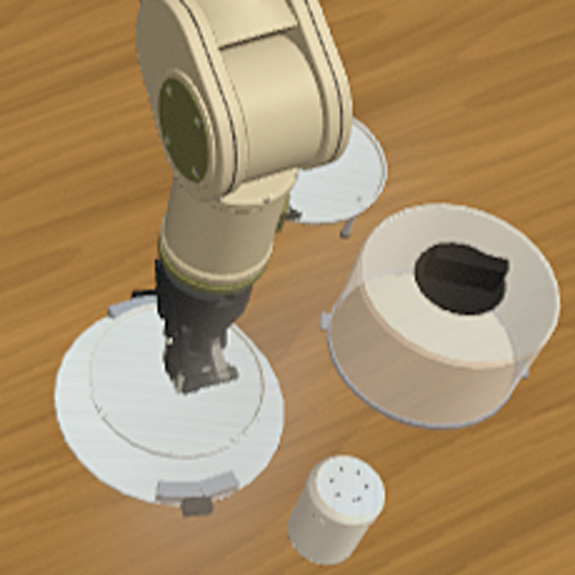

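```bash
python3 -m crank '[[[0,0,0.6,0,0,0,15],[0,0,0.8,0,0,0,15],[0,0,0.8,0,0,0,15],[0,0,0.5,0,0,0,15],[-0.12,0.45,0,0,0,0,15],[-0.24,0.9,0,0,0,0,15],[-0.24,0.9,0,0,0,0,15],[-0.24,0.9,0,0,0,0,15]]]' 80
python3 -m crank '[[[-0.24,0.9,0,0,0,0,15],[-0.24,0.9,0,0,0,0,15],[-0.24,0.9,0,0,0,0,15],[-0.24,0.9,0,0,0,0,15],[-0.15,0.5,0,0,0,0,15],[0,0,0,0,0,0,15],[0,0,0,0,0,0,15]]]' 80
python3 - <<'E'
from h import *
o,p,d=save('w30','wrist'); print(o["position"],o["joint_pos"])
E
```

```text
clock: 67.95
position: [0.5619, 0.2593, 0.1771]
ee_rot: [0.997, -0.079, -0.0, 0.0]
ft_force: [0.6, 0.3, -2.5]
grip_width: 0.282
clock: 68.82
position: [0.4968, 0.5026, 0.177]
ee_rot: [0.997, -0.08, 0.0, 0.001]
ft_force: [0.6, -0.3, -3.5]
grip_width: 0.28
[0.49675731 0.50260488 0.17697925] [-1.18162652  0.55979702  0.50615237  1.25803938 -0.26376457  1.38947419
 -0.85278352]
```

View pics/w30.png

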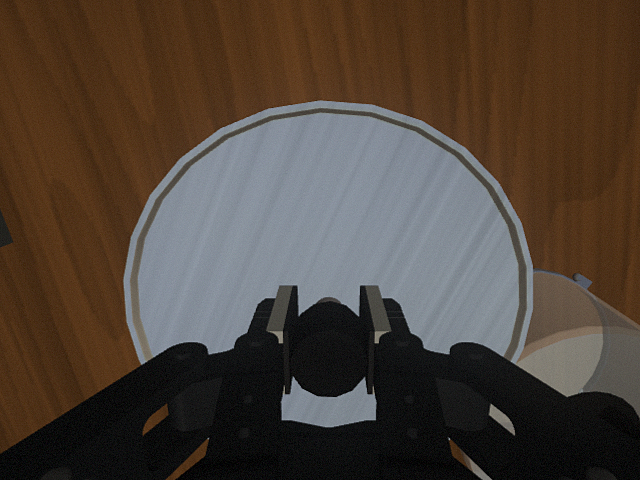

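```bash
python3 -m crank '[[[0,0,-0.5,0,0,0,15],[0,0,-0.7,0,0,0,15],[0,0,-0.7,0,0,0,15],[0,0,-0.7,0,0,0,15],[0,0,-0.4,0,0,0,15],[0,0,-0.25,0,0,0,15],[0,0,0,0,0,0,15],[0,0,0,0,0,0,15]]]' 80
```

```text
clock: 69.88
position: [0.4972, 0.5041, -0.016]
ee_rot: [0.997, -0.079, 0.001, -0.001]
ft_force: [0.3, -0.2, -2.1]
grip_width: 0.281
```

```bash
python3 -m crank '[[[0,0,-0.1,0,0,0,15],[0,0,-0.06,0,0,0,15],[0,0,-0.03,0,0,0,15],[0,0,0,0,0,0,15]]]' 80
```

```text
clock: 70.38
position: [0.4963, 0.5039, -0.0281]
ee_rot: [0.997, -0.079, 0.0, -0.0]
ft_force: [-1.9, -2.8, 4.7]
grip_width: 0.282
```

```bash
python3 -m crank '[[[0,0,0,0,0,0,35],[0,0,0,0,0,0,45],[0,0,0.3,0,0,0,45],[0,0,0.7,0,0,0,45],[0,0,0.9,0,0,0,45],[0,0,0.9,0,0,0,45],[0,0,0.9,0,0,0,45],[0,0,0.6,0,0,0,45]]]' 25
python3 -m crank '[[[-0.5,0.2,0.2,0,0,0,45],[-0.5,0.2,0.2,0,0,0,45],[-0.5,0.2,0.2,0,0,0,45],[-0.5,0.2,0.2,0,0,0,45],[0,0,0,0,0,0,45],[0,0,0,0,0,0,45]]]' 25
python3 - <<'E'
from h import *
o,p,d=save('s31','scene');o,p,d=save('t31','top');b=buns(o,p,d,(.48,-.3),.2,.03,"top"); print(manip.get_obs()["position"])
E
```

```text
clock: 71.38
position: [0.4969, 0.5039, 0.234]
ee_rot: [0.997, -0.079, 0.001, -0.002]
ft_force: [0.7, 0.2, -0.2]
grip_width: 0.527
clock: 72.12
position: [0.3769, 0.5512, 0.2779]
ee_rot: [0.997, -0.079, 0.0, -0.0]
ft_force: [0.7, 0.3, 0.2]
grip_width: 0.532
px [388. 250.] xy(mm) 543.5 -231.8 r 25.6 top 66.5
px [423. 256.] xy(mm) 531.4 -310.9 r 25.9 top 67.1
px [456. 261.] xy(mm) 520.6 -385.2 r 26.0 top 66.8
px [382. 290.] xy(mm) 451.1 -218.6 r 25.8 top 66.9
px [416. 295.] xy(mm) 442.6 -296.4 r 25.5 top 66.8
px [453. 301.] xy(mm) 429.5 -379.8 r 25.6 top 66.4
[0.37745079 0.5508158  0.27727726]
```

View pics/s31.png

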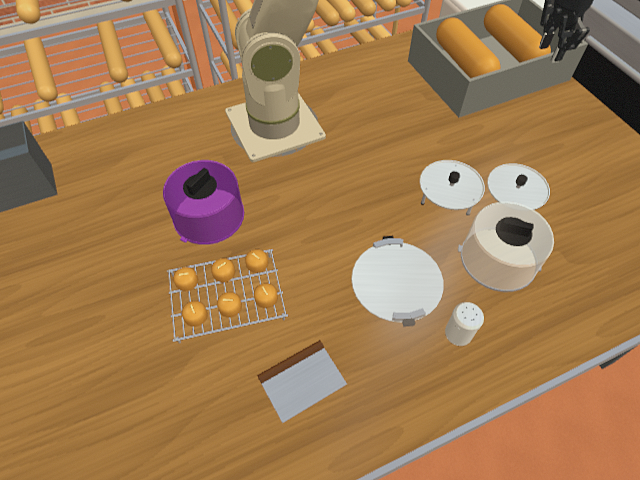

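View pics/t31.png

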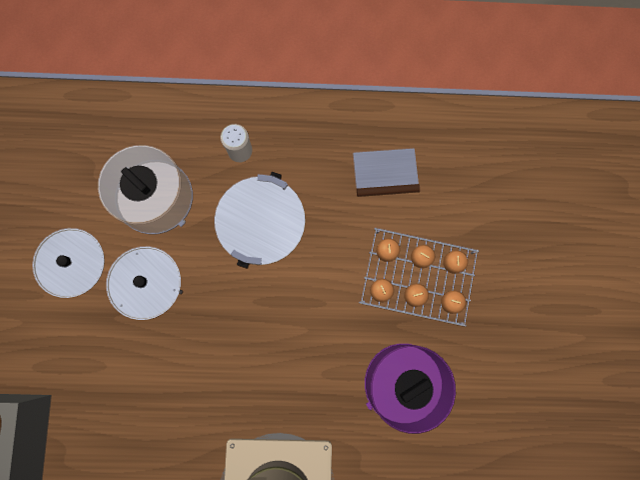

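Six buns are on the rack, with their tops at z≈0.066. Both trays and the cover stand clear of the foot, and the shaker (235,135), the scraper (386,170) and the purple pot are at the same pixels as at the start. Handing in.

```bash
python3 -c "
from workcell import manip
print(manip.hand_in())"
```

```text
the job is handed in; nothing more can be done
None
```

The bun carrier is unpacked, in the order asked, and the job is handed in; it took about 72 s of the 210 s.

- **Cover:** I broke it loose with an anticlockwise twist and turned it about 75° in all. After checking that the lugs were clear of the claws, I lifted it off and stood it rim down to the left of the carrier.
- **Upper tray:** the three buns went on the rack, then the empty tray on the bench.
- **Lower tray:** one of the three buns had been knocked against the knob, so I found it again in the images and took its close neighbour first. All three went on the rack, then the empty tray on the bench.

**Last checks:** the final pictures show six buns standing on the rack, with tops at about 66 mm against the 65 mm expected. The cover and both trays stand apart and clear of the foot. The shaker, the scraper and the purple look-alike are at their starting pixels, and the gripper is open and touching nothing.

**What disagreed:**
- **Fingertips:** they sit about 41 mm behind the reported TCP. My first grip on the cover therefore closed above the ridge without touching it; I measured the offset and used it from then on.
- **Cameras:** the top and wrist cameras differed by about 4 mm in the first look at the ridge.
- **Forces:** the readings I took were at most about 9 N, when setting the upper tray down.

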